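# Load the plug-in modules into the slotted rack

## Task

Slide every plug-in module on the bench, brass connector end first and label up, into the rack slot whose height matches its thickness, and with the orange pusher, not with the fingers, tap each one fully home against the hidden stop at the back of its slot. When all are home, lay the pusher flat back on its rubber mat, and leave the other things on the bench alone.

Things in the scene. Friction and masses are not known exactly. Their poses are not given: they have to be found in the camera images.
- module_thin_centre (a point): centre (half-way up) of the 14 mm thick plug-in module: a flat pale bare aluminium slab, 100 x 54 x 14 mm with a white label on top and a brass connector strip at one end, lying label up on the bench. x runs along its length towards the brass connector end, y across its 54 mm width, z up; 0.14 kg more or less. It may be absent.
- bay_low_mouth (a point): middle of the mouth of the 16.5 mm high slot, made for the 14 mm module, at the level of the slot floor; x runs level into the slot, z up. The slot is 58 mm wide under a flat grey hood 74 mm wide whose top is 21.5 mm above the slot floor. Its first 14 mm are flared (to 72 mm wide, 4 mm higher). Its place among the four slots varies.
- bay_low_stop (a point): middle, at floor level, of the front face of the stop hidden in the 16.5 mm slot, 112 mm behind the mouth: a module that is home has its rear face 12 mm inside the mouth, its centre 62 mm behind the mouth
- module_mid_centre (a point): centre (half-way up) of the 19 mm thick plug-in module: a flat black slab, 100 x 54 x 19 mm with a white label on top and a brass connector strip at one end, lying label up on the bench. x runs along its length towards the brass connector end, y across its 54 mm width, z up; 0.14 kg more or less. It may be absent.
- bay_mid_mouth (a point): middle of the mouth of the 21.5 mm high slot, made for the 19 mm module, at the level of the slot floor; x runs level into the slot, z up. The slot is 58 mm wide under a flat grey hood 74 mm wide whose top is 26.5 mm above the slot floor. Its first 14 mm are flared (to 72 mm wide, 4 mm higher). Its place among the four slots varies.
- bay_mid_stop (a point): middle, at floor level, of the front face of the stop hidden in the 21.5 mm slot, 112 mm behind the mouth: a module that is home has its rear face 12 mm inside the mouth, its centre 62 mm behind the mouth
- module_thick_centre (a point): centre (half-way up) of the 24 mm thick plug-in module: a flat blue slab, 100 x 54 x 24 mm with a white label on top and a brass connector strip at one end, lying label up on the bench. x runs along its length towards the brass connector end, y across its 54 mm width, z up; 0.14 kg more or less. It may be absent.
- bay_high_mouth (a point): middle of the mouth of the 26.5 mm high slot, made for the 24 mm module, at the level of the slot floor; x runs level into the slot, z up. The slot is 58 mm wide under a flat grey hood 74 mm wide whose top is 31.5 mm above the slot floor. Its first 14 mm are flared (to 72 mm wide, 4 mm higher). Its place among the four slots varies.
- bay_high_stop (a point): middle, at floor level, of the front face of the stop hidden in the 26.5 mm slot, 112 mm behind the mouth: a module that is home has its rear face 12 mm inside the mouth, its centre 62 mm behind the mouth
- module_extra_centre (a point): centre (half-way up) of the 29 mm thick plug-in module: a flat green slab, 100 x 54 x 29 mm with a white label on top and a brass connector strip at one end, lying label up on the bench. x runs along its length towards the brass connector end, y across its 54 mm width, z up; 0.14 kg more or less. It may be absent.
- bay_top_mouth (a point): middle of the mouth of the 31.5 mm high slot, made for the 29 mm module, at the level of the slot floor; x runs level into the slot, z up. The slot is 58 mm wide under a flat grey hood 74 mm wide whose top is 36.5 mm above the slot floor. Its first 14 mm are flared (to 72 mm wide, 4 mm higher). Its place among the four slots varies.
- bay_top_stop (a point): middle, at floor level, of the front face of the stop hidden in the 31.5 mm slot, 112 mm behind the mouth: a module that is home has its rear face 12 mm inside the mouth, its centre 62 mm behind the mouth
- rack: aluminium base plate, 205 x 360 x 8 mm, fixed to the bench, carrying four covered slots side by side, 92 mm apart, all opening to the front; its top is the floor of the slots and runs level 75 mm out in front of their mouths. Origin on the bench under the middle of the line of mouths, x into the slots
- pusher_handle (a point): centre of the pusher's handle, half-way up its height. The pusher is an orange tongue, 105 x 40 mm and 5 mm thick, flat on its underside, with an upright black handle on it, 50 mm long, 16 mm wide, its top 38 mm above the underside; this point is 19 mm above the underside. x runs along the tongue to its tip, 80 mm ahead of this point; the other end is 25 mm behind it. 0.12 kg.
- mat: thin black rubber mat, 200 x 90 x 3 mm, fixed to the bench; origin at the centre of its underside, x along its 200 mm. The pusher lies on it at the start.
- marker: marker pen, 129 mm long, bystander, origin under its centre
- tape_1: small roll of black tape, 55 mm, bystander, origin under its centre
- adapter: black mains adapter block, 46 x 78 x 28 mm, bystander, origin under its centre
- solder_spool: white solder spool, 59 mm, 40 mm high, bystander, origin under its centre
Not all that is in view belongs to the job. Leave any purple look-alike of the part that bears module_extra_centre alone.

How it is judged:
On the way:
1. every module present is home in its matching slot (x of bay_low_mouth in the frame of module_thin_centre below -0.058 m and y of module_thin_centre in the frame of bay_low_mouth between -0.006 and 0.006 m and z of module_thin_centre in the frame of bay_low_mouth between 0.002 and 0.012 m and angle between the x axis of module_thin_centre and the x axis of bay_low_mouth, either way round below 0.1 rad and x of bay_mid_mouth in the frame of module_mid_centre below -0.058 m and y of module_mid_centre in the frame of bay_mid_mouth between -0.006 and 0.006 m and z of module_mid_centre in the frame of bay_mid_mouth between 0.0045 and 0.0145 m and angle between the x axis of module_mid_centre and the x axis of bay_mid_mouth, either way round below 0.1 rad and x of bay_high_mouth in the frame of module_thick_centre below -0.058 m and y of module_thick_centre in the frame of bay_high_mouth between -0.006 and 0.006 m and z of module_thick_centre in the frame of bay_high_mouth between 0.007 and 0.017 m and angle between the x axis of module_thick_centre and the x axis of bay_high_mouth, either way round below 0.1 rad and x of bay_top_mouth in the frame of module_extra_centre below -0.058 m and y of module_extra_centre in the frame of bay_top_mouth between -0.006 and 0.006 m and z of module_extra_centre in the frame of bay_top_mouth between 0.0095 and 0.0195 m and angle between the x axis of module_extra_centre and the x axis of bay_top_mouth, either way round below 0.1 rad), for 0.2 s.
At the end, for the whole second after the job is handed in: Every module present lies in its matching slot, connector end first, within 4 mm of the hidden stop, flat on the base plate and straight within 0.1 rad; the pusher lies flat on the mat, its handle over the mat; all at rest (all of step 1 and x of pusher_handle in the frame of mat between -0.085 and 0.06 m and y of pusher_handle in the frame of mat between -0.045 and 0.045 m and height (world z) of pusher_handle below 0.03 m and angle between pusher_handle's own z axis and vertical below 0.15 rad and linear speed of each of pusher, module_thin, module_mid, module_thick, module_extra below 0.02 m/s); the robot touches nothing.
It fails at once if the fingers touch the 14 mm module once its rear face is within 8 mm of the mouth or inside (the pusher is for that) (x of module_thin_centre in the frame of bay_low_mouth above 0.042 m and z of module_thin_centre in the frame of bay_low_mouth between 0 and 0.013 m and y of module_thin_centre in the frame of bay_low_mouth between -0.01 and 0.01 m and contact force between the fingers and module_thin above 0.5 N).
It fails at once if the fingers touch the 19 mm module once its rear face is within 8 mm of the mouth or inside (the pusher is for that) (x of module_mid_centre in the frame of bay_mid_mouth above 0.042 m and z of module_mid_centre in the frame of bay_mid_mouth between 0 and 0.0155 m and y of module_mid_centre in the frame of bay_mid_mouth between -0.01 and 0.01 m and contact force between the fingers and module_mid above 0.5 N).
It fails at once if the fingers touch the 24 mm module once its rear face is within 8 mm of the mouth or inside (the pusher is for that) (x of module_thick_centre in the frame of bay_high_mouth above 0.042 m and z of module_thick_centre in the frame of bay_high_mouth between 0 and 0.018 m and y of module_thick_centre in the frame of bay_high_mouth between -0.01 and 0.01 m and contact force between the fingers and module_thick above 0.5 N).
It fails at once if the fingers touch the 29 mm module once its rear face is within 8 mm of the mouth or inside (the pusher is for that) (x of module_extra_centre in the frame of bay_top_mouth above 0.042 m and z of module_extra_centre in the frame of bay_top_mouth between 0 and 0.0205 m and y of module_extra_centre in the frame of bay_top_mouth between -0.01 and 0.01 m and contact force between the fingers and module_extra above 0.5 N).
It fails at once if a bystander is moved by more than 4 cm (distance of any of marker, tape_1, adapter, solder_spool from where it was at the start of the episode above 0.04 m).
Of module_thin, module_mid, module_thick, module_extra only 3 to 4 are there at a start; the rules pass over those that are not, and their reading is None.
At some moment in a run one of module_thin, module_mid, module_thick, module_extra, pusher may be knocked a few centimetres aside while the robot is not near it.
Once in a run the grip may slacken for a moment while it holds something.
It also fails if it takes over 210 s, if anything falls off the work surface, if the arm or the gripper's body presses on something with over 40 N, if the wrist force passes 120 N, or if a joint passes its speed limit or range.

## Robot

A 7-joint arm with a two-finger parallel gripper is mounted at the origin on a cart in front of the work surface, level with it; the furniture and walls round the work are solid. World frame = base frame: x ahead of the robot, y to its left, z up, the work surface at z = 0. Lengths are in m, angles in rad, forces in N, time in s.
With the tool pointing down it reaches from about 0.4 to 0.75 m from the base axis. Payload 19.5 kg.
Tool frame: the origin (TCP) lies at the very end of the fingers, on their centre line; the grasp point (between the pads) lies behind it (tcp_to_grasp is the z of the grasp point in the tool frame, in m); z points along the fingers, y is the line along which they close (so a half turn about z gives the same grasp; the last joint's range is limited). The gripper opens to 85 mm and grips with 20 to 120 N. Pads are 22 mm wide; open, the fingers measure 114 mm over their backs; the gripper's body (76 mm by 85 mm) begins 54 mm behind the grasp point. The pads swing forward as they close: fully open they stand 13 mm farther back than shut.
Start: joints at [-1.164, 0.707, -0.028, 1.485, 0.022, 0.951, -0.075], TCP at [0.249, 0.518, 0.231] pointing down, gripper open.
Joint ranges: [-2.71, 2.71], [-0.32, 2.16], [-1.57, 1.52], [0, 2.45], [-1.46, 4.6], [0, 2.02], [-2.83, 2.83]. Speed limits (rad/s): [1.89, 1.89, 2.57, 2.57, 3.01, 3.01, 3.01].

## Interface

Orientations are given as a 3x3 rotation matrix whose columns are the frame's x, y, z axes.
In Python, from bench import observe, grab_frame, get_calibration, close_job, tcp_to_grasp gives the robot as it stands.
- The arm moves only by the tool play_rows, never from a script. Its argument "series" is one flat list of numbers, 4 for each row, row after row: the shift along the tool's x, y, z in m, then the turn about the tool's z in rad. A call has 1 to 5 rows; each row shifts and turns the commanded pose from where the row before left it, along the tool's axes as they then stand; what a row does not reach is not made up. A row lasts 1/12 s, in which the tool goes at most 41.7 mm and 7.16 degrees, less where a joint would pass 70% of its speed; a pose out of reach is approached as far as the arm can. A call with a gripper value outside its range is refused whole. "fingers" is the gripper's target within -1 to 1 (fully open at 1, half-way at 0, shut at -1), set as the call begins (left out, the last holds). The fingers move at their own pace and stop on an object; "newtons" is the grip in N (left out, the last holds). Time passes only in rows, so rows that do not move let the fingers close. It gives the time, the measured TCP pose, the force, the opening and the grip force at its end, in the units of the state.
- observe(): the state, without advancing time (a new reading comes with each control period).
- grab_frame(name): name is "side" or "top" or "wrist"; returns (picture, depth): 384x512x3 uint8, red, green, blue; 384x512 float32, m along the optical axis (not along the pixel's ray), 0 where there is no reading.
- get_calibration(name): a dict with "fx", "fy", "cx", "cy" (pixels), "D" ([k1, k2, p1, p2, k3] as OpenCV has them; the pictures are not rectified), "extrinsics" (4x4, takes a point from camera to world coordinates). Camera axes: x right, y down, z forward; pixel columns grow to the right and rows downward; lengths in m; the calibration is good to about 2 mm. A picture is of the moment at which its call begins: read the wrist's pose just before it. get_calibration takes no time and is no camera call; for the wrist camera it gives the pose at the moment of the call.
- close_job(): hands the job in; it is judged then, once.
The state is a dict: "clock": time; "qpos": joint angles; "qvel": joint speeds; "joint_torque": joint torques, N m; "position": TCP position; "eef_rot": TCP orientation; "ft_force": force on the tool from outside, world axes, zero at the start; "torque": the same for the moment, N m; "opening": opening from 0.0 (shut) to 1.0 (fully open); "gripper_force": force on a finger pad.
Only numpy, scipy, OpenCV 4.12 (cv2) and the standard library are available. Lean on these libraries where they do the work, as an engineer would, in place of code of your own. Each camera call takes 0.05 s, during which the arm holds its last target. There are 200 camera calls.

## Working session

There is one attempt and no reset: what is moved stays moved. The work goes in short steps, Python scripts to look and compute and a tool call to move; the robot and the scene stay as the last step left them, time stands still between calls to the robot, and variables do not carry over. Pictures are saved under pics/ and viewed, at most 14 in all, crops included, and the job is handed in when it is done.

Besides the shell and the picture viewer there is one more tool, called after ">>>" as a command line: name --argument value ..., lists and objects as JSON in quotes. play_rows: Moves the arm, as the interface text tells. Its arguments: {"type":"object","properties":{"series":{"type":"array","items":{"type":"number"}},"fingers":{"type":"number"},"newtons":{"type":"number"}},"required":["series"]}

```bash
ls; mkdir -p pics
python3 - <<'E'
from bench import *
import cv2,numpy as np
s=observe(); print({k:np.round(v,3).tolist() for k,v in s.items()}); print(tcp_to_grasp)
for n in ("side","top"):
    im,d=grab_frame(n); c=get_calibration(n)
    cv2.imwrite(f"pics/{n}0.png",im[:,:,::-1]); np.save(f"pics/{n}0.npy",d)
    print(n,c["fx"],c["cx"],c["cy"],c["D"],np.round(c["extrinsics"],3).tolist(), (d>0).mean())
E
```

```text
pics
{'clock': 0.0, 'qpos': [-1.164, 0.707, -0.028, 1.485, 0.022, 0.951, -0.075], 'qvel': [-0.001, -0.0, -0.0, -0.002, -0.001, -0.001, 0.001], 'joint_torque': [0.0, -88.323, 1.235, -23.617, 0.017, 0.007, -0.0], 'position': [0.249, 0.518, 0.231], 'eef_rot': [[-0.901, 0.434, -0.0], [0.434, 0.901, -0.001], [-0.0, -0.001, -1.0]], 'ft_force': [-0.141, -0.137, -0.173], 'torque': [-0.0, 0.05, -0.045], 'gripper_force': 0.0, 'opening': 0.999}
-0.0187
side 496.62463776785114 263.9249001384971 200.11728527634816 [-0.01505653  0.          0.          0.          0.        ] [[0.665, -0.459, 0.59, -0.395], [-0.747, -0.4, 0.531, -0.936], [-0.008, -0.794, -0.608, 0.997], [0.0, 0.0, 0.0, 1.0]] 0.9945831298828125
top 499.3571199799512 255.46569241882992 188.00033530802327 [-0.07491051  0.          0.          0.          0.        ] [[-0.021, -0.992, 0.126, 0.335], [-1.0, 0.021, 0.003, -0.094], [-0.006, -0.125, -0.992, 1.827], [0.0, 0.0, 0.0, 1.0]] 0.9958445231119791
```

View pics/top0.png

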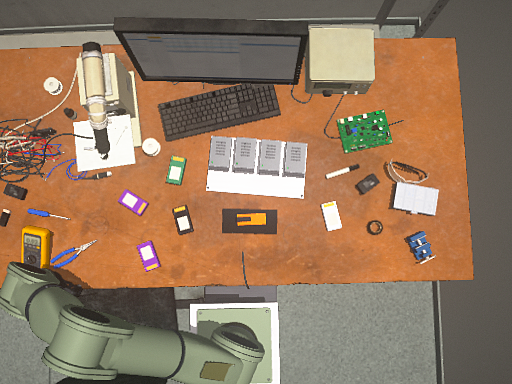

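View pics/side0.png

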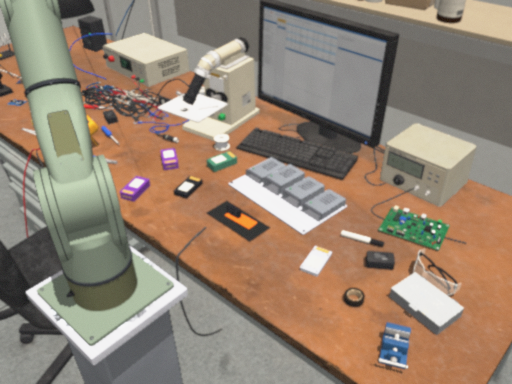

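The top view shows green at (175,170), black at (182,220) and a pale module at (331,215). The rack is at about (257,165), with the pusher on its mat at (250,220). The purple look-alikes are at (133,202) and (148,255). I see no flat blue slab: the thing at (420,246) is a blue clamp-like object. I'll confirm this in one enlarged crop and get coarse positions.

```bash
cat > h.py <<'E'
import numpy as np, cv2
from bench import *
def K(c): return np.array([[c["fx"],0,c["cx"]],[0,c["fy"],c["cy"]],[0,0,1.]])
def rays(c,uv):
    p=cv2.undistortPoints(np.asarray(uv,float).reshape(-1,1,2),K(c),np.array(c["D"],float))[:,0]
    E=np.array(c["extrinsics"]); return E[:3,3], np.c_[p,np.ones(len(p))]@E[:3,:3].T
def onplane(c,uv,z):
    o,d=rays(c,uv); return o+d*((z-o[2])/d[:,2])[:,None]
def cloud(c,d):
    v,u=np.mgrid[0:d.shape[0],0:d.shape[1]]
    o,r=rays(c,np.c_[u.ravel(),v.ravel()]); return (o+r*d.ravel()[:,None]).reshape(*d.shape,3)
def tri(c1,uv1,c2,uv2):
    o1,d1=rays(c1,uv1);o2,d2=rays(c2,uv2);d1=d1[0]/np.linalg.norm(d1[0]);d2=d2[0]/np.linalg.norm(d2[0])
    t=np.linalg.lstsq(np.c_[d1,-d2],o2-o1,rcond=None)[0]; a,b=o1+t[0]*d1,o2+t[1]*d2
    return (a+b)/2,np.linalg.norm(a-b)
E
python3 - <<'E'
from h import *
c=get_calibration("top"); im=cv2.imread("pics/top0.png"); d=np.load("pics/top0.npy"); P=cloud(c,d)
for n,uv in dict(green=(175,170),black=(182,220),alu=(331,215),pusher=(240,220),mat=(229,228),purple1=(133,202),purple2=(148,255),rackfront=(255,187),bench=(205,235),h1=(220,150),h2=(245,150),h3=(270,150),h4=(295,150),h1b=(220,165),h2b=(245,165),h3b=(270,165),h4b=(295,165),tape=(375,227),adapter=(368,183),spool=(151,147),marker=(342,172)).items():
    u,v=uv; print(n,np.round(P[v,u],3), np.round(np.median(P[v-1:v+2,u-1:u+2,2]),4))
# rack plate polygons
for n,uvs in dict(plate=[(207,190),(304,197),(308,144),(211,137)]).items(): print(n,np.round(onplane(c,uvs,.008),3).tolist())
cr=im[130:265,110:360]; cv2.imwrite("pics/crop0.png",cv2.resize(cr,None,fx=3.2,fy=3.2,interpolation=cv2.INTER_CUBIC))
E
```

```text
green [0.635 0.205 0.028] 0.0305
black [0.452 0.18  0.025] 0.0159
alu [ 0.459 -0.36   0.021] 0.0144
pusher [ 0.447 -0.03   0.042] 0.0418
mat [ 0.421  0.012 -0.005] 0.0011
purple1 [0.521 0.359 0.028] 0.029
purple2 [0.328 0.303 0.027] 0.0292
rackfront [ 0.569 -0.086  0.007] 0.0093
bench [0.397 0.1   0.001] 0.0008
h1 [0.705 0.039 0.031] 0.027
h2 [ 0.702 -0.053  0.04 ] 0.044
h3 [ 0.7   -0.144  0.039] 0.0385
h4 [ 0.698 -0.235  0.038] 0.0366
h1b [0.65  0.04  0.029] 0.0276
h2b [ 0.646 -0.052  0.041] 0.0453
h3b [ 0.644 -0.143  0.04 ] 0.04
h4b [ 0.641 -0.233  0.045] 0.0324
tape [ 0.413 -0.523 -0.001] 0.0008
adapter [ 0.573 -0.501  0.019] 0.0287
spool [0.722 0.293 0.032] 0.0388
marker [ 0.616 -0.407  0.02 ] 0.0185
plate [[0.562, 0.09, 0.008], [0.528, -0.265, 0.008], [0.726, -0.287, 0.008], [0.76, 0.074, 0.008]]
```

View pics/crop0.png

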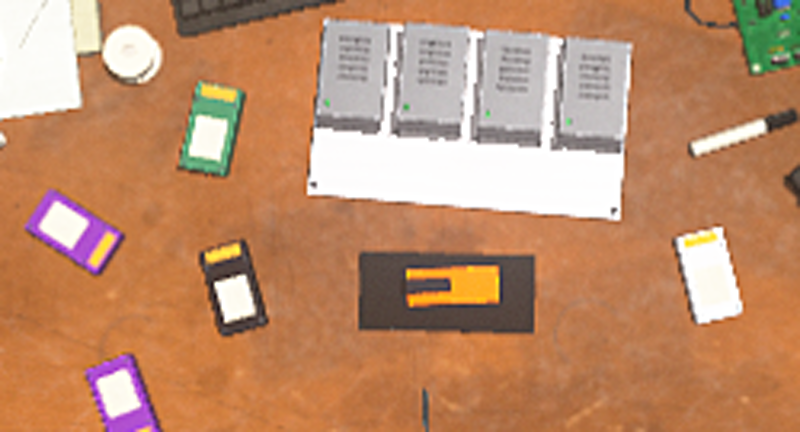

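Enlarged crop: green, black and bare-aluminium slabs all have brass at the far end, and the purple ones are look-alikes to leave. There is no blue module. From the hood tops, the slots left to right read low, top, high, mid. The pusher's tip points right (-y). Next I take the wrist camera over the left modules.

>>> play_rows --series '[-0.03,-0.015,-0.006,0,-0.03,-0.015,-0.006,0,-0.03,-0.015,-0.006,0,-0.03,-0.015,-0.006,0,-0.03,-0.015,-0.006,0]' --fingers 1

```text
clock: 0.52
position: [0.3527, 0.3839, 0.2614]
eef_rot: [[-0.901, 0.434, -0.0], [0.434, 0.901, -0.0], [0.0, -0.001, -1.0]]
ft_force: [0.8, -0.2, -0.3]
opening: 0.996
gripper_force: 0.0
```

>>> play_rows --series '[-0.03,-0.015,-0.006,0,-0.03,-0.015,-0.006,0,-0.03,-0.015,-0.006,0,-0.03,-0.015,-0.006,0,-0.03,-0.015,-0.006,0]'

```text
clock: 0.93
position: [0.4554, 0.2512, 0.2915]
eef_rot: [[-0.901, 0.434, -0.0], [0.434, 0.901, -0.0], [0.0, -0.0, -1.0]]
ft_force: [0.3, 0.5, -1.2]
opening: 1.0
gripper_force: 0.0
```

>>> play_rows --series '[-0.03,-0.015,-0.006,0,-0.03,-0.015,-0.006,0,0,0,0,-0.12,0,0,0,-0.12,0,0,0,0]'

```text
clock: 1.35
position: [0.4958, 0.1992, 0.3031]
eef_rot: [[-0.979, 0.202, -0.001], [0.202, 0.979, -0.0], [0.001, -0.0, -1.0]]
ft_force: [-0.0, 0.2, 0.3]
opening: 0.998
gripper_force: 0.0
```

Run:
```python
from h import *
s=observe(); print(np.round(s["position"],3),np.round(s["eef_rot"],3).tolist(),np.round(s["qpos"],2))
c=get_calibration("wrist"); im,d=grab_frame("wrist"); print(c["fx"],c["D"],np.round(c["extrinsics"],3).tolist())
cv2.imwrite("pics/w1.png",im[:,:,::-1]); np.save("pics/w1.npy",d)
```

```text
[0.496 0.199 0.303] [[-0.979, 0.202, -0.001], [0.202, 0.979, -0.0], [0.001, -0.0, -1.0]] [-0.36  0.57 -0.14  1.51  0.09  1.07  0.84]
337.65362045754415 [-0.09806967  0.          0.          0.          0.        ] [[0.201, 0.929, 0.311, 0.414], [0.98, -0.19, -0.065, 0.215], [-0.001, 0.318, -0.948, 0.446], [0.0, 0.0, 0.0, 1.0]]
```

View pics/w1.png

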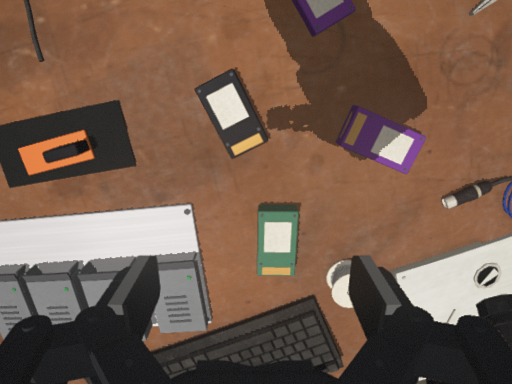

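The wrist view shows the black module at (231,112) with brass at (246,145), and green at (278,240) with brass at (276,271). The pusher is at (57,152) with its handle at (66,152), and the rack corner at (187,211). I'll take a second wrist place in front of the rack and measure everything there.

Run:
```python
from h import *
s=observe(); R=np.array(s["eef_rot"]); print(np.round(R.T@(np.array([0.47,-0.11,0.36])-s["position"]),3))
```

```text
[-0.04  -0.308 -0.057]
```

>>> play_rows --series '[-0.004,-0.031,-0.006,0,-0.004,-0.031,-0.006,0,-0.004,-0.031,-0.006,0,-0.004,-0.031,-0.006,0,-0.004,-0.031,-0.006,0]'

```text
clock: 1.82
position: [0.4826, 0.0428, 0.3336]
eef_rot: [[-0.977, 0.211, -0.0], [0.211, 0.977, -0.0], [0.0, -0.0, -1.0]]
ft_force: [0.5, -1.2, -0.5]
opening: 1.006
gripper_force: 0.0
```

>>> play_rows --series '[-0.004,-0.031,-0.006,0,-0.004,-0.031,-0.006,0,-0.004,-0.031,-0.006,0,-0.004,-0.031,-0.006,0,-0.004,-0.031,-0.006,0]'

```text
clock: 2.23
position: [0.4702, -0.113, 0.3636]
eef_rot: [[-0.977, 0.212, -0.0], [0.212, 0.977, 0.0], [0.0, 0.0, -1.0]]
ft_force: [0.3, 0.6, -0.7]
opening: 1.002
gripper_force: 0.0
```

>>> play_rows --series '[0,0,0,-0.12,0,0,0,-0.12,0,0,0,-0.02,0,0,0,0,0,0,0,0]'

```text
clock: 2.65
position: [0.4706, -0.1115, 0.3632]
eef_rot: [[-0.999, -0.046, -0.0], [-0.046, 0.999, 0.0], [0.0, 0.0, -1.0]]
ft_force: [-0.5, 0.4, -0.5]
opening: 1.001
gripper_force: 0.0
```

```bash
cat >> h.py <<'E'
import pickle
def snap(n,cam="wrist"):
    c=get_calibration(cam); im,d=grab_frame(cam); cv2.imwrite(f"pics/{n}.png",im[:,:,::-1]); pickle.dump((c,im,d),open(f"pics/{n}.pkl","wb")); return c,im,d
def load(n): return pickle.load(open(f"pics/{n}.pkl","rb"))
def st():
    s=observe(); R=np.array(s["eef_rot"]); print("t%.1f"%s["clock"],np.round(s["position"],4),"yaw %.3f"%np.arctan2(R[1,0],R[0,0]),"q7 %.2f"%s["qpos"][6],"F",np.round(s["ft_force"],1),"op %.3f gf %.1f"%(s["opening"],s["gripper_force"])); return s
def go(p,yaw=None):
    "print turn first, then shift in the tool frame after the turn"
    s=st(); R=np.array(s["eef_rot"]); y0=np.arctan2(R[1,0],R[0,0]); yaw=y0 if yaw is None else yaw
    t=(y0-yaw+np.pi)%(2*np.pi)-np.pi
    X=np.array([np.cos(yaw),np.sin(yaw),0]); Z=np.array([0,0,-1.]); M=np.c_[X,np.cross(Z,X),Z]
    d=M.T@(np.array(p)-s["position"]); print("turn %.3f"%t,"shift",np.round(d,4))
E
python3 - <<'E'
from h import *
import shutil
st(); snap("w2")
E
```

```text
t2.6 [ 0.4706 -0.1115  0.3632] yaw -3.095 q7 1.69 F [-0.5  0.4 -0.5] op 1.001 gf 0.0
```

View pics/w2.png

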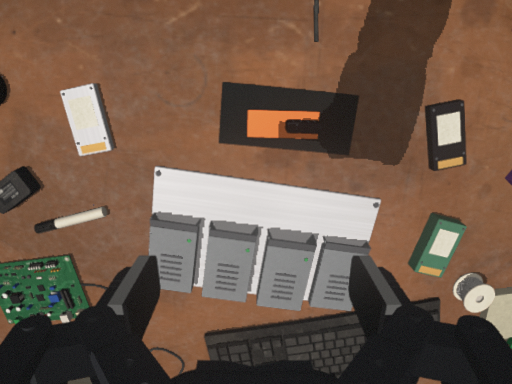

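This view shows the alu module at (86,119) with brass at (93,148), black at (446,134) and green at (438,245). The pusher is at (284,124), tip left. The rack plate's front edge runs from (157,169) to (379,200), with hoods at (178,255), (233,262), (288,270) and (340,272). Now I measure.

Run:
```python
from h import *
c,im,d=load("w2"); P=cloud(c,d); hsv=cv2.cvtColor(im,cv2.COLOR_RGB2HSV); g=im.astype(int)
Z=P[...,2]
def med(u,v,r=6): return np.round(np.median(P[v-r:v+r+1,u-r:u+r+1].reshape(-1,3),0),4)
for n,uv in dict(bench=(150,60),plate=(255,205),hoodA=(178,262),hoodB=(233,270),hoodC=(288,278),hoodD=(336,280),mat=(240,100),tongue=(262,125),alu=(84,110),black=(448,125),green=(441,240)).items(): print(n,med(*uv,3 if n=="tongue" else 5))
# plate front edge & side edges
pl=((hsv[...,1]<45)&(hsv[...,2]>170)).astype(np.uint8); pl[:, :140]=0; pl[:,390:]=0; pl[:150]=0;pl[240:]=0
n,lab,stt,_=cv2.connectedComponentsWithStats(pl); k=1+np.argmax(stt[1:,4]); m=lab==k; print("plate comp",stt[k])
cols=np.arange(168,372); rows=np.array([np.argmax(m[:,u]) for u in cols])-0.5
F=onplane(c,np.c_[cols,rows],.008)
def line(A): 
    vx,vy,x0,y0=cv2.fitLine(A[:,:2].astype(np.float32),cv2.DIST_HUBER,0,.001,.001).ravel(); return np.array([x0,y0]),np.array([vx,vy])
p0,v=line(F); v*=np.sign(v[1]); x=np.array([v[1],-v[0]]); print("yaw",np.arctan2(x[1],x[0]),"resid",np.std((F[:,:2]-p0)@x))
# side edges: extremes along rows
rr=np.arange(180,205); L=np.array([np.argmax(m[r]) for r in rr])-.5; A=onplane(c,np.c_[L,rr],.008)
rr2=np.arange(208,232); Rr=np.array([m.shape[1]-1-np.argmax(m[r][::-1]) for r in rr2])+.5; B=onplane(c,np.c_[Rr,rr2],.008)
yl=(B[:,:2]-p0)@v; yr=(A[:,:2]-p0)@v; print("y left",np.median(yl),yl.std(),"y right",np.median(yr),yr.std(),"width",np.median(yl)-np.median(yr))
mid=p0+v*(np.median(yl)+np.median(yr))/2; O=mid+0.075*x; print("rack origin",O,"front mid",mid)
# modules: label centroid, triangulate with top
ct=get_calibration("top"); it=cv2.imread("pics/top0.png")[:,:,::-1]; ht=cv2.cvtColor(np.ascontiguousarray(it),cv2.COLOR_RGB2HSV)
def labelc(h,box,brass=False):
    u0,v0,u1,v1=box; q=h[v0:v1,u0:u1]; mm=((q[...,0]>14)&(q[...,0]<32)&(q[...,1]>110)&(q[...,2]>110)) if brass else ((q[...,1]<60)&(q[...,2]>150))
    n,l,s,ce=cv2.connectedComponentsWithStats(mm.astype(np.uint8)); k=1+np.argmax(s[1:,4]); return ce[k]+[u0,v0],s[k,4]
for nme,bw,bt in (("black",(425,98,468,172),(168,202,196,238)),("green",(410,210,468,280),(160,150,190,190))):
    a,_=labelc(hsv,bw); b,_=labelc(ht,bt); X,e=tri(c,a,ct,b); br,ar=labelc(hsv,bw,True); print(nme,"tri label",np.round(X,4),"gap %.4f"%e,a,b,"brass",br,ar)
```

```text
bench [ 0.3665 -0.2661  0.0008]
plate [ 0.5773 -0.1056  0.0083]
hoodA [ 0.6703 -0.2245  0.0354]
hoodB [ 0.6775 -0.1359  0.0403]
hoodC [ 0.6856 -0.0481  0.045 ]
hoodD [0.6958 0.0339 0.0299]
mat [ 0.4178 -0.135   0.0034]
tongue [ 0.4518 -0.1014  0.0086]
alu [ 0.4387 -0.3626  0.0151]
black [0.434  0.1741 0.0194]
green [0.6165 0.1984 0.0295]
plate comp [ 152  167  229   73 9950]
yaw -0.10428543 resid 0.0004681341905161765
y left 0.17894385636871782 0.00048227136916002844 y right -0.17982318917359577 0.0005039755596065149 width 0.3587670455423136
rack origin [ 0.61496701 -0.09224148] front mid [ 0.54037447 -0.08443424]
black tri label [0.4407 0.1776 0.0155] gap 0.0032 [448.45560408 128.24017467] [183.11764706 222.81617647] brass [449.91707317 162.37560976] 205
green tri label [0.6255 0.2073 0.0239] gap 0.0020 [443.36245353 242.96654275] [174.66666667 172.61594203] brass [429.71212121 270.45454545] 132
```

```bash
cat >> h.py <<'E'
def module(name,xy,h,rad=.085):
    c,im,d=load(name); P=cloud(c,d); hsv=cv2.cvtColor(im,cv2.COLOR_RGB2HSV)
    near=np.hypot(P[...,0]-xy[0],P[...,1]-xy[1])<rad
    m=near&(np.abs(P[...,2]-h)<.004); m=cv2.morphologyEx(m.astype(np.uint8),cv2.MORPH_OPEN,np.ones((3,3)))
    n,l,s,_=cv2.connectedComponentsWithStats(m); k=1+np.argmax(s[1:,4]); m=l==k
    cn=max(cv2.findContours(m.astype(np.uint8),cv2.RETR_EXTERNAL,cv2.CHAIN_APPROX_NONE)[0],key=len)[:,0]
    W=onplane(c,cn,h)[:,:2]; (cx,cy),(w,hh),a=cv2.minAreaRect((W*1000).astype(np.float32)); a=np.radians(a)
    if w<hh: a+=np.pi/2; w,hh=hh,w
    b=near&(l==k)&(hsv[...,0]>12)&(hsv[...,0]<32)&(hsv[...,1]>100)&(hsv[...,2]>90)
    bc=np.median(P[b][:,:2],0) if b.sum()>10 else np.array([cx,cy])/1000; ctr=np.array([cx,cy])/1000
    if (bc-ctr)@[np.cos(a),np.sin(a)]<0: a+=np.pi
    a=(a+np.pi)%(2*np.pi)-np.pi
    print(name,"centre",np.round(ctr,4),"yaw %.3f"%a,"size %.1f x %.1f"%(w,hh),"top z %.4f"%np.median(P[m][:,2]),"brass ahead %.3f"%np.linalg.norm(bc-ctr),b.sum()); return ctr,a
E
python3 - <<'E'
from h import *
module("w2",(.4387,-.3626),.014); module("w2",(.434,.174),.019); module("w2",(.6165,.1984),.029)
c=get_calibration("wrist")
try: load("w1")
except Exception: pass
E
```

```text
w2 centre [ 0.4539 -0.3619] yaw 0.217 size 100.3 x 56.1 top z 0.0149 brass ahead 0.041 167
w2 centre [0.4503 0.1769] yaw 0.252 size 101.1 x 55.2 top z 0.0192 brass ahead 0.042 226
w2 centre [0.6324 0.1999] yaw -0.219 size 101.0 x 56.6 top z 0.0291 brass ahead 0.042 137
```

Run:
```python
from h import *
go((.4266,-.3679,.10),.217+np.pi)
```

```text
t2.7 [ 0.4706 -0.1115  0.3633] yaw -3.095 q7 1.69 F [0.5 0.4 0.3] op 1.004 gf 0.0
turn -0.170 shift [ 0.0982 -0.2409  0.2633]
```

>>> play_rows --series '[0,0,0,-0.085,0,0,0,-0.085,0.0098,-0.0241,0.02,0,0.0098,-0.0241,0.02,0,0.0098,-0.0241,0.02,0]'

```text
clock: 3.12
position: [0.4576, -0.1894, 0.3027]
eef_rot: [[-0.976, -0.217, 0.0], [-0.217, 0.976, -0.0], [-0.0, -0.001, -1.0]]
ft_force: [1.0, -0.3, -0.3]
opening: 1.003
gripper_force: 0.0
```

>>> play_rows --series '[0.0098,-0.0241,0.02,0,0.0098,-0.0241,0.02,0,0.0098,-0.0241,0.02,0,0.0098,-0.0241,0.02,0,0.0098,-0.0241,0.02,0]'

```text
clock: 3.53
position: [0.4362, -0.3182, 0.2023]
eef_rot: [[-0.976, -0.216, -0.0], [-0.216, 0.976, -0.0], [0.0, -0.0, -1.0]]
ft_force: [0.0, -0.1, 0.3]
opening: 1.002
gripper_force: 0.0
```

>>> play_rows --series '[0.0098,-0.0241,0.02,0,0.0098,-0.0241,0.02,0,0,0,0,0,0,0,0,0]'

```text
clock: 3.87
position: [0.4271, -0.369, 0.1622]
eef_rot: [[-0.977, -0.215, -0.002], [-0.215, 0.977, 0.001], [0.002, 0.001, -1.0]]
ft_force: [-0.1, 0.9, 0.6]
opening: 1.001
gripper_force: 0.0
```

Run:
```python
from h import *
snap("w3"); c,a=module("w3",(.4539,-.3619),.014)
g=c-.028*np.array([np.cos(a),np.sin(a)]); go((*g,.002),a+np.pi)
```

```text
w3 centre [ 0.4533 -0.3633] yaw 0.212 size 99.5 x 53.7 top z 0.0146 brass ahead 0.042 427
t3.9 [ 0.428  -0.3681  0.1631] yaw -2.923 q7 2.25 F [0.1 1.  0.4] op 1.004 gf 0.0
turn 0.007 shift [ 0.0022 -0.0006  0.1611]
```

>>> play_rows --series '[0.002,0,0.03,0,0,-0.0006,0.03,0,0,0,0.03,0,0,0,0.03,0,0,0,0.025,0]'

```text
clock: 4.33
position: [0.4267, -0.3685, 0.0174]
eef_rot: [[-0.976, -0.219, 0.0], [-0.219, 0.976, -0.0], [-0.0, -0.0, -1.0]]
ft_force: [0.5, -0.4, 0.3]
opening: 0.999
gripper_force: 0.0
```

>>> play_rows --series '[0,0,0.008,0,0,0,0.008,0,0,0,0,0,0,0,0,0]'

```text
clock: 4.67
position: [0.4267, -0.3697, 0.0036]
eef_rot: [[-0.976, -0.219, 0.001], [-0.219, 0.976, -0.001], [-0.001, -0.001, -1.0]]
ft_force: [-0.0, 0.1, 0.4]
opening: 0.999
gripper_force: 0.0
```

>>> play_rows --series '[0,0,0,0,0,0,0,0,0,0,0,0,0,0,0,0,0,0,0,0]' --fingers -1 --newtons 60

```text
clock: 5.08
position: [0.4263, -0.3699, 0.0035]
eef_rot: [[-0.976, -0.219, 0.001], [-0.219, 0.976, -0.001], [-0.001, -0.001, -1.0]]
ft_force: [-2.6, 2.3, 16.4]
opening: 0.608
gripper_force: 60.3
```

>>> play_rows --series '[0,0,0,0,0,0,0,0,0,0,0,0,0,0,0,0,0,0,0,0]'

```text
clock: 5.5
position: [0.4263, -0.3699, 0.0035]
eef_rot: [[-0.976, -0.219, 0.001], [-0.219, 0.976, -0.001], [-0.001, -0.001, -1.0]]
ft_force: [-3.0, 2.1, 15.6]
opening: 0.61
gripper_force: 60.3
```

>>> play_rows --series '[0,0,-0.02,0,0,0,-0.025,0,0,0,-0.025,0,0,0,0,0.1,0,0,0,0.1]'

```text
clock: 5.92
position: [0.4265, -0.3702, 0.0741]
eef_rot: [[-1.0, -0.017, 0.002], [-0.017, 1.0, -0.002], [-0.002, -0.002, -1.0]]
ft_force: [1.0, 0.4, -1.5]
opening: 0.606
gripper_force: 64.4
```

>>> play_rows --series '[0,0,0,0.115,0,0,0,0,0,0,0,0]'

```text
clock: 6.17
position: [0.4261, -0.3695, 0.0726]
eef_rot: [[-0.996, 0.09, -0.0], [0.09, 0.996, -0.0], [-0.0, -0.0, -1.0]]
ft_force: [-0.8, -0.5, -0.8]
opening: 0.607
gripper_force: 64.4
```

```bash
cat >> h.py <<'E'
RY=-.1043; RO=np.array([.61497,-.09224]); RX=np.array([np.cos(RY),np.sin(RY)]); RV=np.array([-RX[1],RX[0]])
SL=dict(low=.138,top=.046,high=-.046,mid=-.138)
def slot(n,x,y=0): return RO+RX*x+RV*(SL[n]+y)
def inslot(n,p): q=np.array(p[:2])-slot(n,0); return np.round([q@RX,q@RV],4)
E
python3 - <<'E'
from h import *
go((*slot("low",-.105),.085),RY+np.pi)
E
```

```text
t6.2 [ 0.4261 -0.3695  0.0726] yaw 3.051 q7 2.01 F [-0.8 -0.5 -0.8] op 0.607 gf 64.4
turn 0.014 shift [-0.054   0.4334 -0.0124]
```

>>> play_rows --series '[0,0,-0.012,0.014,-0.003,0.025,0,0,-0.004,0.032,0,0,-0.004,0.032,0,0,-0.004,0.032,0,0]'

```text
clock: 6.58
position: [0.454, -0.2496, 0.0844]
eef_rot: [[-0.995, 0.104, 0.0], [0.104, 0.995, 0.0], [-0.0, 0.0, -1.0]]
ft_force: [0.8, -0.1, -0.2]
opening: 0.609
gripper_force: 64.4
```

>>> play_rows --series '[-0.004,0.032,0,0,-0.004,0.032,0,0,-0.004,0.032,0,0,-0.004,0.032,0,0,-0.004,0.032,0,0]'

```text
clock: 7.0
position: [0.4912, -0.0923, 0.0844]
eef_rot: [[-0.995, 0.103, -0.0], [0.103, 0.995, 0.0], [0.0, 0.0, -1.0]]
ft_force: [-0.1, -0.0, -1.9]
opening: 0.606
gripper_force: 64.4
```

>>> play_rows --series '[-0.004,0.032,0,0,-0.004,0.032,0,0,-0.004,0.032,0,0,-0.004,0.032,0,0,-0.004,0.024,0,0]'

```text
clock: 7.42
position: [0.5274, 0.0581, 0.0843]
eef_rot: [[-0.995, 0.101, -0.0], [0.101, 0.995, 0.001], [0.0, 0.001, -1.0]]
ft_force: [-0.6, 0.8, -0.8]
opening: 0.608
gripper_force: 64.4
```

Run:
```python
from h import *
s=st(); snap("w4"); print(inslot("low",s["position"])); go((*slot("low",-.105),.035),RY+np.pi)
```

```text
t7.4 [0.5274 0.0581 0.0843] yaw 3.040 q7 1.38 F [-0.6  0.8 -0.8] op 0.608 gf 64.4
[-0.1028  0.0024]
t7.5 [0.5283 0.0626 0.0843] yaw 3.044 q7 1.38 F [-2.3  9.3 -1.1] op 0.606 gf 64.4
turn 0.007 shift [ 0.0027 -0.007   0.0493]
```

View pics/w4.png

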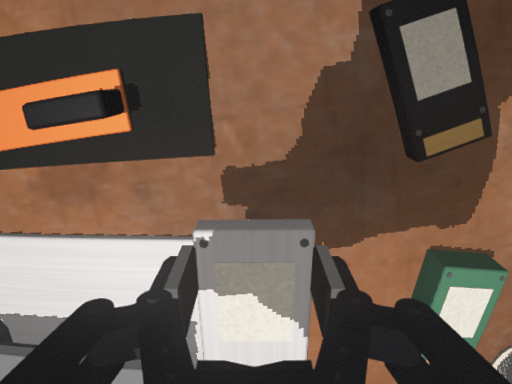

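>>> play_rows --series '[0,0,0,0,0.002,-0.006,0,0.007,0,0,0,0,0,0,0.02,0,0,0,0.02,0]'

```text
clock: 7.88
position: [0.5251, 0.0478, 0.0446]
eef_rot: [[-0.993, 0.115, 0.002], [0.115, 0.993, -0.0], [-0.002, 0.0, -1.0]]
ft_force: [1.1, 1.1, -1.9]
opening: 0.611
gripper_force: 64.4
```

>>> play_rows --series '[0,0,0.015,0,0,0,0.012,0,0,0,0,0,0,0,0,0]'

```text
clock: 8.22
position: [0.5245, 0.0485, 0.0174]
eef_rot: [[-0.993, 0.115, -0.001], [0.115, 0.993, -0.0], [0.001, -0.0, -1.0]]
ft_force: [-0.5, -0.1, -0.3]
opening: 0.61
gripper_force: 64.3
```

Run:
```python
from h import *
s=st(); print(inslot("low",s["position"])); go((*slot("low",-.028),.012),RY+np.pi)
```

```text
t8.2 [0.5245 0.0485 0.0174] yaw 3.026 q7 1.39 F [-0.5 -0.1 -0.3] op 0.610 gf 64.3
[-0.1047 -0.0074]
t8.2 [0.5245 0.0485 0.0174] yaw 3.026 q7 1.39 F [-0.5 -0.1 -0.3] op 0.610 gf 64.3
turn -0.011 shift [-0.0767  0.0074  0.0054]
```

>>> play_rows --series '[0,0.0074,0,-0.011,0,0,0.003,0,0,0,0,0,0,0,0,0]'

```text
clock: 8.55
position: [0.5256, 0.0567, 0.0146]
eef_rot: [[-0.995, 0.103, 0.0], [0.103, 0.995, -0.0], [-0.0, -0.0, -1.0]]
ft_force: [-0.4, -0.7, -1.2]
opening: 0.613
gripper_force: 64.4
```

Run:
```python
from h import *
s=st(); print(inslot("low",s["position"])); go((*slot("low",-.028),.012),RY+np.pi)
```

```text
t8.6 [0.5256 0.0567 0.0146] yaw 3.038 q7 1.39 F [-0.4 -0.7 -1.2] op 0.613 gf 64.4
[-0.1044  0.0008]
t8.6 [0.5256 0.0567 0.0146] yaw 3.038 q7 1.39 F [-0.4 -0.7 -1.2] op 0.613 gf 64.4
turn 0.001 shift [-0.0764 -0.0008  0.0026]
```

>>> play_rows --series '[0,-0.0006,0.002,0,-0.01,0,0,0,-0.01,0,0,0,-0.01,0,0,0,-0.01,0,0,0]'

```text
clock: 8.97
position: [0.5657, 0.0516, 0.0124]
eef_rot: [[-0.995, 0.104, -0.0], [0.104, 0.995, -0.0], [0.0, -0.0, -1.0]]
ft_force: [-1.1, -0.5, -1.5]
opening: 0.605
gripper_force: 64.4
```

>>> play_rows --series '[-0.01,0,0,0,-0.01,0,0,0,-0.01,0,0,0,-0.006,0,0,0,0,0,0,0]'

```text
clock: 9.38
position: [0.6017, 0.0478, 0.0122]
eef_rot: [[-0.995, 0.104, 0.001], [0.104, 0.995, -0.0], [-0.001, -0.0, -1.0]]
ft_force: [0.0, -0.1, -1.6]
opening: 0.609
gripper_force: 64.4
```

Run:
```python
from h import *
s=st(); print(inslot("low",s["position"]))
```

```text
t9.4 [0.6017 0.0478 0.0122] yaw 3.037 q7 1.40 F [ 0.  -0.1 -1.6] op 0.609 gf 64.4
[-0.0277 -0.0001]
```

>>> play_rows --series '[0,0,0,0,0,0,0,0,0,0,0,0]' --fingers 0.55

```text
clock: 9.63
position: [0.6006, 0.0482, 0.0123]
eef_rot: [[-0.995, 0.104, -0.0], [0.104, 0.995, -0.0], [0.0, -0.0, -1.0]]
ft_force: [-0.8, 0.1, 0.3]
opening: 0.776
gripper_force: 0.0
```

>>> play_rows --series '[0,0,-0.02,0,0,0,-0.03,0,0.02,0,-0.03,0,0.03,0,-0.03,0,0.03,0,-0.02,0]'

```text
clock: 10.05
position: [0.521, 0.0563, 0.1438]
eef_rot: [[-0.995, 0.104, 0.002], [0.104, 0.995, 0.0], [-0.002, 0.0, -1.0]]
ft_force: [1.9, -0.6, 1.5]
opening: 0.775
gripper_force: 0.0
```

Run:
```python
from h import *
a=.252; g=np.array([.4503,.1769])-.028*np.array([np.cos(a),np.sin(a)]); go((*g,.14),a+np.pi)
snap("w5")
```

```text
t10.1 [0.521  0.0563 0.1438] yaw 3.037 q7 1.37 F [ 1.9 -0.6  1.5] op 0.775 gf 0.0
turn -0.356 shift [0.0664 0.1344 0.0038]
```

View pics/w5.png

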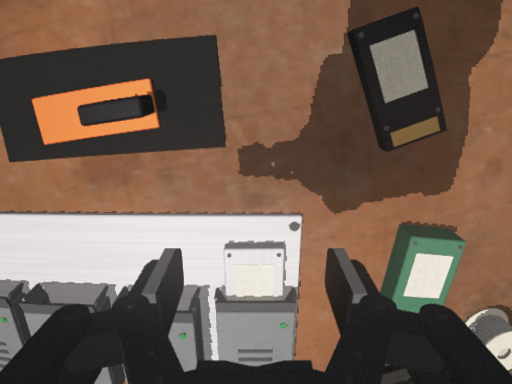

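The alu module sits straight with its nose in the low slot (rear at (254,248)). Now the black one.

>>> play_rows --series '[0,0,0,-0.12,0,0,0,-0.12,0,0,0,-0.116,0.013,0.027,0,0,0.013,0.027,0,0]' --fingers 1

```text
clock: 10.52
position: [0.4829, 0.1016, 0.1417]
eef_rot: [[-0.969, -0.248, 0.0], [-0.248, 0.969, -0.0], [-0.0, -0.0, -1.0]]
ft_force: [-0.8, 2.7, 0.0]
opening: 1.0
gripper_force: 0.0
```

>>> play_rows --series '[0.013,0.027,0,0,0.013,0.027,0,0,0.013,0.026,0,0,0,0,0,0,0,0,0,0]'

```text
clock: 10.93
position: [0.4248, 0.171, 0.1419]
eef_rot: [[-0.968, -0.252, -0.0], [-0.252, 0.968, 0.0], [0.0, 0.0, -1.0]]
ft_force: [-0.2, 0.0, 0.3]
opening: 1.001
gripper_force: 0.0
```

Run:
```python
from h import *
snap("w6"); c,a=module("w6",(.4503,.1769),.019); g=c-.028*np.array([np.cos(a),np.sin(a)]); go((*g,.004),a+np.pi)
```

```text
w6 centre [0.4503 0.1786] yaw 0.262 size 99.5 x 53.8 top z 0.0195 brass ahead 0.042 638
t11.0 [0.4256 0.17   0.1419] yaw -2.889 q7 1.38 F [ 0.9 -0.6  0.3] op 1.003 gf 0.0
turn -0.009 shift [0.0019 0.0019 0.1379]
```

>>> play_rows --series '[0.002,0.002,0.03,-0.009,0,0,0.03,0,0,0,0.03,0,0,0,0.03,0,0,0,0.016,0]'

```text
clock: 11.4
position: [0.423, 0.1701, 0.003]
eef_rot: [[-0.966, -0.257, -0.002], [-0.257, 0.966, -0.001], [0.002, -0.001, -1.0]]
ft_force: [-0.0, 0.6, -0.1]
opening: 0.996
gripper_force: 0.0
```

>>> play_rows --series '[0,0,0,0,0,0,0,0,0,0,0,0]'

```text
clock: 11.65
position: [0.4238, 0.171, 0.0068]
eef_rot: [[-0.966, -0.257, 0.001], [-0.257, 0.966, 0.0], [-0.001, -0.0, -1.0]]
ft_force: [0.5, -0.2, 0.5]
opening: 1.003
gripper_force: 0.0
```

>>> play_rows --series '[0,0,0,0,0,0,0,0,0,0,0,0,0,0,0,0,0,0,0,0]' --fingers -1 --newtons 60

```text
clock: 12.07
position: [0.4236, 0.1715, 0.0068]
eef_rot: [[-0.966, -0.258, 0.001], [-0.258, 0.966, 0.0], [-0.001, 0.0, -1.0]]
ft_force: [-1.0, -0.6, 19.3]
opening: 0.612
gripper_force: 59.5
```

>>> play_rows --series '[0,0,0,0,0,0,-0.02,0,0,0,-0.03,0,0,0,-0.03,0,0,0,0,0.12]'

```text
clock: 12.48
position: [0.4244, 0.1718, 0.0902]
eef_rot: [[-0.99, -0.143, 0.005], [-0.143, 0.99, 0.003], [-0.005, 0.002, -1.0]]
ft_force: [0.1, -0.1, -1.2]
opening: 0.61
gripper_force: 65.4
```

>>> play_rows --series '[0,0,0,0.12,0,0,0,0.12,0,0,0,0,0,0,0,0,0,0,0,0]'

```text
clock: 12.9
position: [0.4232, 0.1714, 0.0858]
eef_rot: [[-0.996, 0.094, -0.0], [0.094, 0.996, -0.0], [0.0, -0.0, -1.0]]
ft_force: [0.5, -0.1, -1.3]
opening: 0.608
gripper_force: 65.4
```

Run:
```python
from h import *
go((*slot("mid",-.105),.085),RY+np.pi)
```

```text
t12.9 [0.4232 0.1714 0.0858] yaw 3.047 q7 1.19 F [ 0.5 -0.1 -1.3] op 0.608 gf 65.4
turn 0.010 shift [-0.1132 -0.3802  0.0008]
```

>>> play_rows --series '[-0.005,-0.02,0,0.01,-0.009,-0.032,0,0,-0.01,-0.032,0,0,-0.01,-0.032,0,0,-0.01,-0.032,0,0]'

```text
clock: 13.32
position: [0.451, 0.0178, 0.0857]
eef_rot: [[-0.994, 0.105, -0.0], [0.105, 0.994, -0.0], [0.0, -0.0, -1.0]]
ft_force: [1.0, 0.0, -2.0]
opening: 0.611
gripper_force: 65.4
```

>>> play_rows --series '[-0.01,-0.032,0,0,-0.01,-0.032,0,0,-0.01,-0.032,0,0,-0.01,-0.032,0,0,-0.01,-0.032,0,0]'

```text
clock: 13.73
position: [0.4833, -0.147, 0.0858]
eef_rot: [[-0.994, 0.106, -0.0], [0.106, 0.994, -0.0], [0.0, -0.0, -1.0]]
ft_force: [0.1, 1.5, -0.9]
opening: 0.605
gripper_force: 65.4
```

>>> play_rows --series '[-0.01,-0.032,0,0,-0.006,-0.025,0,0,-0.003,-0.013,0,0,0,0,0,0,0,0,0,0]'

```text
clock: 14.15
position: [0.4944, -0.2166, 0.0856]
eef_rot: [[-0.994, 0.107, -0.0], [0.107, 0.994, 0.0], [0.0, 0.0, -1.0]]
ft_force: [-0.2, 0.9, -1.5]
opening: 0.61
gripper_force: 65.4
```

>>> play_rows --series '[0,0,0.02,0,0,0,0.02,0,0,0,0.02,0,0,0,0,0,0,0,0,0]'

```text
clock: 14.57
position: [0.4944, -0.2153, 0.0257]
eef_rot: [[-0.994, 0.106, -0.001], [0.106, 0.994, 0.001], [0.002, 0.001, -1.0]]
ft_force: [-0.1, -0.1, -1.7]
opening: 0.61
gripper_force: 65.4
```

Run:
```python
from h import *
s=st(); print(inslot("mid",s["position"])); go((*slot("mid",-.105),.016),RY+np.pi)
```

```text
t14.6 [ 0.4944 -0.2153  0.0257] yaw 3.035 q7 1.72 F [-0.1 -0.1 -1.7] op 0.610 gf 65.4
[-0.1071  0.003 ]
t14.6 [ 0.4944 -0.2153  0.0257] yaw 3.035 q7 1.72 F [-0.1 -0.1 -1.7] op 0.610 gf 65.4
turn -0.002 shift [-0.0021 -0.003   0.0097]
```

>>> play_rows --series '[0,-0.003,0.009,0,0,0,0,0,0,0,0,0]'

```text
clock: 14.82
position: [0.4944, -0.2198, 0.0172]
eef_rot: [[-0.994, 0.109, 0.0], [0.109, 0.994, -0.0], [-0.0, -0.0, -1.0]]
ft_force: [-0.4, -0.3, -1.0]
opening: 0.612
gripper_force: 65.4
```

>>> play_rows --series '[-0.01,0,0,0,-0.01,0,0,0,-0.01,0,0,0,0,0,0,0]'

```text
clock: 15.15
position: [0.5259, -0.2228, 0.0174]
eef_rot: [[-0.994, 0.108, 0.002], [0.108, 0.994, -0.0], [-0.002, -0.0, -1.0]]
ft_force: [-0.1, -0.0, -0.3]
opening: 0.606
gripper_force: 65.4
```

Run:
```python
from h import *
s=st(); print(inslot("mid",s["position"])); go((*slot("mid",-.028),.016),RY+np.pi)
```

```text
t15.2 [ 0.5259 -0.2228  0.0174] yaw 3.033 q7 1.72 F [-0.1 -0.  -0.3] op 0.606 gf 65.4
[-0.075  -0.0012]
t15.2 [ 0.5259 -0.2228  0.0174] yaw 3.033 q7 1.72 F [-0.1 -0.  -0.3] op 0.606 gf 65.4
turn -0.004 shift [-0.047   0.0012  0.0014]
```

>>> play_rows --series '[-0.006,0.0012,0.0014,-0.004,-0.01,0,0,0,-0.01,0,0,0,-0.01,0,0,0,-0.01,0,0,0]'

```text
clock: 15.57
position: [0.5703, -0.2265, 0.0156]
eef_rot: [[-0.995, 0.105, -0.0], [0.105, 0.995, -0.0], [0.0, -0.0, -1.0]]
ft_force: [-0.2, -0.2, -1.5]
opening: 0.607
gripper_force: 65.4
```

>>> play_rows --series '[-0.001,0,0,0,0,0,0,0]'

```text
clock: 15.73
position: [0.5708, -0.2265, 0.0153]
eef_rot: [[-0.995, 0.104, -0.0], [0.104, 0.995, -0.0], [0.0, -0.0, -1.0]]
ft_force: [-1.5, -1.1, -0.3]
opening: 0.615
gripper_force: 65.4
```

Run:
```python
from h import *
s=st(); print(inslot("mid",s["position"]))
```

```text
t15.7 [ 0.5708 -0.2265  0.0153] yaw 3.037 q7 1.71 F [-1.5 -1.1 -0.3] op 0.615 gf 65.4
[-0.0299 -0.0001]
```

Release, raise and head for the green module.

>>> play_rows --series '[0,0,0,0,0,0,0,0,0,0,0,0]' --fingers 0.55

```text
clock: 15.98
position: [0.5707, -0.2267, 0.0156]
eef_rot: [[-0.994, 0.105, -0.0], [0.105, 0.994, -0.0], [0.0, -0.0, -1.0]]
ft_force: [-0.3, 0.4, -0.8]
opening: 0.776
gripper_force: 0.0
```

>>> play_rows --series '[0,0,-0.02,0,0,0,-0.03,0,0.02,0,-0.03,0,0.03,0,-0.03,0,0.03,0,-0.03,0]'

```text
clock: 16.4
position: [0.4911, -0.218, 0.1554]
eef_rot: [[-0.995, 0.104, -0.0], [0.104, 0.995, -0.0], [0.0, -0.0, -1.0]]
ft_force: [-0.2, -0.5, 0.3]
opening: 0.775
gripper_force: 0.0
```

>>> play_rows --series '[0,0,0,0,0,0,0,0]' --fingers 1

```text
clock: 16.57
position: [0.4922, -0.2188, 0.1561]
eef_rot: [[-0.994, 0.105, 0.002], [0.105, 0.994, -0.001], [-0.002, -0.001, -1.0]]
ft_force: [0.6, 0.8, -0.2]
opening: 0.997
gripper_force: 0.0
```

Run:
```python
from h import *
a=-.219; g=np.array([.6324,.1999])-.028*np.array([np.cos(a),np.sin(a)]); print(g); go((*g,.16),a+np.pi)
snap("w7")
```

```text
[0.60506877 0.2059831 ]
t16.6 [ 0.4922 -0.2188  0.1561] yaw 3.036 q7 1.74 F [ 0.6  0.8 -0.2] op 0.997 gf 0.0
turn 0.113 shift [-0.0179  0.4392 -0.0039]
```

View pics/w7.png

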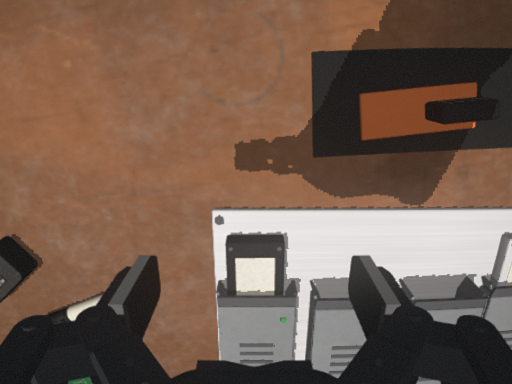

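The black module sits straight in the rightmost (mid) slot, with its rear at (256,245). Now green.

>>> play_rows --series '[0,0,0,0.113,-0.001,0.02,0,0,-0.0015,0.035,0,0,-0.0015,0.035,0,0,-0.0015,0.035,0,0]'

```text
clock: 17.03
position: [0.5253, -0.0958, 0.1531]
eef_rot: [[-0.976, 0.216, -0.001], [0.216, 0.976, 0.0], [0.001, -0.0, -1.0]]
ft_force: [1.3, 0.2, -0.5]
opening: 1.003
gripper_force: 0.0
```

>>> play_rows --series '[-0.0015,0.035,0,0,-0.0015,0.035,0,0,-0.0015,0.035,0,0,-0.0015,0.035,0,0,-0.0015,0.035,0,0]'

```text
clock: 17.45
position: [0.5703, 0.0739, 0.153]
eef_rot: [[-0.977, 0.215, -0.001], [0.215, 0.977, -0.0], [0.001, -0.001, -1.0]]
ft_force: [1.3, -0.7, 0.1]
opening: 1.0
gripper_force: 0.0
```

>>> play_rows --series '[-0.0015,0.035,0,0,-0.0015,0.035,0,0,-0.0015,0.035,0,0,-0.0015,0.025,0,0,0,0.01,0,0]'

```text
clock: 17.87
position: [0.606, 0.2118, 0.1524]
eef_rot: [[-0.977, 0.212, -0.002], [0.212, 0.977, 0.001], [0.002, 0.001, -1.0]]
ft_force: [-0.7, 0.6, 0.1]
opening: 1.001
gripper_force: 0.0
```

>>> play_rows --series '[0,0,0,0,0,0,0,0]'

```text
clock: 18.03
position: [0.606, 0.2067, 0.1531]
eef_rot: [[-0.976, 0.216, -0.001], [0.216, 0.976, -0.001], [0.001, -0.002, -1.0]]
ft_force: [-0.4, -0.7, -0.2]
opening: 1.001
gripper_force: 0.0
```

Run:
```python
from h import *
snap("w8"); c,a=module("w8",(.6324,.1999),.029); g=c-.028*np.array([np.cos(a),np.sin(a)]); go((*g,.008),a+np.pi)
```

```text
w8 centre [0.6333 0.2017] yaw -0.215 size 98.9 x 53.8 top z 0.0296 brass ahead 0.041 534
t18.1 [0.6061 0.2059 0.1535] yaw 2.923 q7 1.03 F [ 0.1 -1.1  1. ] op 1.001 gf 0.0
turn -0.003 shift [0.0005 0.0018 0.1455]
```

>>> play_rows --series '[0,0.002,0.03,-0.003,0,0,0.03,0,0,0,0.03,0,0,0,0.03,0,0,0,0.022,0]'

```text
clock: 18.5
position: [0.606, 0.207, 0.0099]
eef_rot: [[-0.977, 0.215, -0.002], [0.215, 0.977, -0.001], [0.001, -0.002, -1.0]]
ft_force: [0.1, -0.1, -1.1]
opening: 1.001
gripper_force: 0.0
```

>>> play_rows --series '[0,0,0,0,0,0,0,0,0,0,0,0]'

```text
clock: 18.75
position: [0.6074, 0.2085, 0.0139]
eef_rot: [[-0.977, 0.214, 0.002], [0.214, 0.977, 0.0], [-0.002, 0.001, -1.0]]
ft_force: [-0.1, 0.3, 0.8]
opening: 0.996
gripper_force: 0.0
```

>>> play_rows --series '[0,0,0,0,0,0,0,0,0,0,0,0,0,0,0,0,0,0,0,0]' --fingers -1 --newtons 60

```text
clock: 19.17
position: [0.6071, 0.2091, 0.0136]
eef_rot: [[-0.977, 0.213, 0.001], [0.213, 0.977, 0.0], [-0.001, 0.001, -1.0]]
ft_force: [-3.2, -0.8, 13.2]
opening: 0.611
gripper_force: 62.2
```

>>> play_rows --series '[0,0,0,0,0,0,-0.02,0,0,0,-0.03,0,0,0,-0.03,0,0,0,0,0]'

```text
clock: 19.58
position: [0.6088, 0.2097, 0.0981]
eef_rot: [[-0.977, 0.213, 0.007], [0.213, 0.977, 0.002], [-0.006, 0.004, -1.0]]
ft_force: [1.2, -0.4, -0.9]
opening: 0.616
gripper_force: 64.2
```

>>> play_rows --series '[0,0,0,-0.11,0,0,0,0,0,0,0,0]'

```text
clock: 19.83
position: [0.6066, 0.209, 0.0924]
eef_rot: [[-0.994, 0.107, -0.0], [0.107, 0.994, 0.0], [0.0, 0.0, -1.0]]
ft_force: [0.2, -0.1, -2.0]
opening: 0.609
gripper_force: 64.1
```

Run:
```python
from h import *
go((*slot("top",-.105),.085),RY+np.pi)
```

```text
t19.8 [0.6066 0.209  0.0924] yaw 3.034 q7 1.11 F [ 0.2 -0.1 -2. ] op 0.609 gf 64.1
turn -0.003 shift [ 0.0653 -0.2527  0.0074]
```

>>> play_rows --series '[0.02,-0.02,0,-0.003,0.02,-0.025,0,0,0.015,-0.03,0,0,0.01,-0.03,0,0,0,-0.032,0,0]'

```text
clock: 20.25
position: [0.5259, 0.0791, 0.0924]
eef_rot: [[-0.995, 0.104, -0.001], [0.104, 0.995, 0.0], [0.001, -0.0, -1.0]]
ft_force: [0.2, -0.6, -0.8]
opening: 0.607
gripper_force: 64.1
```

>>> play_rows --series '[0,-0.032,0,0,0,-0.032,0,0,0,-0.025,0,0,0,-0.017,0,0,0,-0.01,0,0]'

```text
clock: 20.67
position: [0.5158, -0.0385, 0.0922]
eef_rot: [[-0.994, 0.107, -0.0], [0.107, 0.994, -0.001], [0.0, -0.001, -1.0]]
ft_force: [-0.5, 0.5, -1.3]
opening: 0.611
gripper_force: 64.1
```

>>> play_rows --series '[0,0,0,0,0,0,0.02,0,0,0,0.02,0,0,0,0.02,0,0,0,0,0]'

```text
clock: 21.08
position: [0.515, -0.0345, 0.0295]
eef_rot: [[-0.995, 0.102, -0.004], [0.102, 0.995, 0.001], [0.004, 0.0, -1.0]]
ft_force: [-0.0, 0.1, -1.2]
opening: 0.615
gripper_force: 64.0
```

>>> play_rows --series '[0,0,0,0,0,0,0,0]'

```text
clock: 21.25
position: [0.5166, -0.0354, 0.0332]
eef_rot: [[-0.995, 0.102, 0.001], [0.102, 0.995, 0.0], [-0.001, 0.0, -1.0]]
ft_force: [0.0, 0.3, -1.0]
opening: 0.617
gripper_force: 64.0
```

Run:
```python
from h import *
s=st(); print(inslot("top",s["position"])); go((*slot("top",-.105),.023),RY+np.pi)
```

```text
t21.2 [ 0.5166 -0.0354  0.0332] yaw 3.040 q7 1.41 F [ 0.   0.3 -1. ] op 0.617 gf 64.0
[-0.1038  0.0003]
t21.2 [ 0.5166 -0.0354  0.0332] yaw 3.040 q7 1.41 F [ 0.   0.3 -1. ] op 0.617 gf 64.0
turn 0.003 shift [ 0.0012 -0.0003  0.0102]
```

>>> play_rows --series '[0,0,0.0095,0.003,0,0,0,0,-0.01,0,0,0,-0.01,0,0,0,-0.01,0,0,0]'

```text
clock: 21.67
position: [0.5465, -0.0391, 0.0231]
eef_rot: [[-0.994, 0.105, 0.0], [0.105, 0.994, -0.0], [-0.0, -0.0, -1.0]]
ft_force: [0.5, 0.1, -1.2]
opening: 0.614
gripper_force: 64.1
```

>>> play_rows --series '[0,0,0,0,0,0,0,0]'

```text
clock: 21.83
position: [0.5459, -0.0391, 0.0229]
eef_rot: [[-0.994, 0.105, 0.0], [0.105, 0.994, -0.0], [-0.0, -0.0, -1.0]]
ft_force: [-0.8, 0.4, -1.7]
opening: 0.613
gripper_force: 64.1
```

Run:
```python
from h import *
s=st(); print(inslot("top",s["position"])); go((*slot("top",-.028),.0228),RY+np.pi)
```

```text
t21.8 [ 0.5459 -0.0391  0.0229] yaw 3.036 q7 1.42 F [-0.8  0.4 -1.7] op 0.613 gf 64.1
[-0.0743 -0.0004]
t21.8 [ 0.5459 -0.0391  0.0229] yaw 3.036 q7 1.42 F [-0.8  0.4 -1.7] op 0.613 gf 64.1
turn -0.001 shift [-0.0463  0.0004  0.0001]
```

>>> play_rows --series '[-0.01,0.0004,0,0,-0.01,0,0,0,-0.01,0,0,0,-0.01,0,0,0,-0.005,0,0,0]'

```text
clock: 22.25
position: [0.5911, -0.0434, 0.0228]
eef_rot: [[-0.994, 0.105, 0.0], [0.105, 0.994, -0.0], [-0.0, -0.0, -1.0]]
ft_force: [0.2, -0.7, -1.3]
opening: 0.612
gripper_force: 64.1
```

>>> play_rows --series '[0,0,0,0,0,0,0,0]'

```text
clock: 22.42
position: [0.5901, -0.0433, 0.0227]
eef_rot: [[-0.995, 0.105, -0.001], [0.105, 0.995, -0.0], [0.001, -0.0, -1.0]]
ft_force: [-1.1, 1.2, -1.7]
opening: 0.611
gripper_force: 64.1
```

>>> play_rows --series '[0,0,0,0,0,0,0,0,0,0,0,0]' --fingers 0.55

```text
clock: 22.67
position: [0.5905, -0.0434, 0.0229]
eef_rot: [[-0.995, 0.105, -0.0], [0.105, 0.995, -0.0], [0.0, -0.0, -1.0]]
ft_force: [0.7, 0.1, -0.8]
opening: 0.774
gripper_force: 0.0
```

>>> play_rows --series '[0,0,-0.02,0,0,0,-0.03,0,0,0,-0.03,0,0.03,0,-0.03,0,0.03,0,-0.03,0]'

```text
clock: 23.08
position: [0.5313, -0.0372, 0.1626]
eef_rot: [[-0.994, 0.105, 0.0], [0.105, 0.994, -0.0], [-0.0, -0.0, -1.0]]
ft_force: [-0.4, -0.0, 0.9]
opening: 0.777
gripper_force: 0.0
```

>>> play_rows --series '[0.03,0,-0.02,0,0.02,0,-0.01,0,0,0,0,0,0,0,0,0,0,0,0,0]' --fingers 0.3

```text
clock: 23.5
position: [0.4829, -0.032, 0.1916]
eef_rot: [[-0.995, 0.105, 0.0], [0.105, 0.995, -0.0], [-0.0, -0.0, -1.0]]
ft_force: [-0.1, 0.6, -0.7]
opening: 0.648
gripper_force: 0.0
```

Run:
```python
from h import *
st(); c,im,d=snap("w9"); P=cloud(c,d); hsv=cv2.cvtColor(im,cv2.COLOR_RGB2HSV)
o=((hsv[...,0]<18)&(hsv[...,1]>190)&(hsv[...,2]>130)&(P[...,2]<.02)&(P[...,2]>.004)); print(o.sum())
h=(P[...,2]>.033)&(P[...,2]<.05)&(np.hypot(P[...,0]-.45,P[...,1]+.06)<.1)
h=cv2.morphologyEx(h.astype(np.uint8),cv2.MORPH_OPEN,np.ones((3,3)))
n,l,s,_=cv2.connectedComponentsWithStats(h); k=1+np.argmax(s[1:,4]); cn=np.argwhere(l==k)[:,::-1]
zt=np.median(P[l==k][:,2]); print("handle top z",zt,"px",cn.mean(0))
(cx,cy),wh,a=cv2.minAreaRect((onplane(c,cn,zt)[:,:2]*1000).astype(np.float32)); print("handle",cx,cy,wh,a)
on=cv2.connectedComponentsWithStats(o.astype(np.uint8)); 
q=np.argwhere(o)[:,::-1]; Q=onplane(c,q,.008)[:,:2]; Q=Q[np.hypot(Q[:,0]-.45,Q[:,1]+.08)<.12]
print("tongue",cv2.minAreaRect((Q*1000).astype(np.float32)))
m=(hsv[...,2]<70)&(np.abs(P[...,2]-.003)<.003)&(np.hypot(P[...,0]-.44,P[...,1]+.06)<.15)
m=cv2.morphologyEx(m.astype(np.uint8),cv2.MORPH_OPEN,np.ones((5,5)));n,l,s,_=cv2.connectedComponentsWithStats(m);k=1+np.argmax(s[1:,4])
print("mat",cv2.minAreaRect((onplane(c,np.argwhere(l==k)[:,::-1],.003)[:,:2]*1000).astype(np.float32)))
```

```text
t23.5 [ 0.4829 -0.032   0.1916] yaw 3.037 q7 1.42 F [-0.1  0.6 -0.7] op 0.648 gf 0.0
0
handle top z 0.04127685042822693 px [238.26974952 137.74759152]
handle 447.92657470703125 -43.14002990722656 (16.776378631591797, 48.73912811279297) 1.5684465169906616Traceback (most recent call last):
  File "<stdin>", line 10, in <module>
  File "h.py", line 8, in onplane
    o,d=rays(c,uv); return o+d*((z-o[2])/d[:,2])[:,None]
        ~~~~^^^^^^
  File "h.py", line 5, in rays
    p=cv2.undistortPoints(np.asarray(uv,float).reshape(-1,1,2),K(c),np.array(c["D"],float))[:,0]
      ~~~~~~~~~~~~~~~~~~~^^^^^^^^^^^^^^^^^^^^^^^^^^^^^^^^^^^^^^^^^^^^^^^^^^^^^^^^^^^^^^^^^^
cv2.error: OpenCV(4.12.0) /io/opencv/modules/calib3d/src/undistort.dispatch.cpp:347: error: (-215:Assertion failed) CV_IS_MAT(_src) && CV_IS_MAT(_dst) && (_src->rows == 1 || _src->cols == 1) && (_dst->rows == 1 || _dst->cols == 1) && _src->cols + _src->rows - 1 == _dst->rows + _dst->cols - 1 && (CV_MAT_TYPE(_src->type) == CV_32FC2 || CV_MAT_TYPE(_src->type) == CV_64FC2) && (CV_MAT_TYPE(_dst->type) == CV_32FC2 || CV_MAT_TYPE(_dst->type) == CV_64FC2) in function 'cvUndistortPointsInternal'
```

View pics/w9.png

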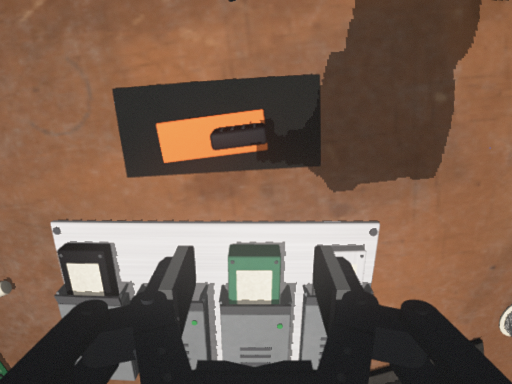

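All three modules stand in their slots. The handle is at (238,138) with its top at 41 mm, as expected. Next: tongue and mat.

Run:
```python
from h import *
c,im,d=load("w9"); P=cloud(c,d); hsv=cv2.cvtColor(im,cv2.COLOR_RGB2HSV)
print(hsv[150,180],P[150,180],hsv[100,130],P[100,130])
def rect(m,z):
    m=cv2.morphologyEx(m.astype(np.uint8),cv2.MORPH_OPEN,np.ones((3,3)));n,l,s,_=cv2.connectedComponentsWithStats(m);k=1+np.argmax(s[1:,4])
    return cv2.minAreaRect((onplane(c,np.argwhere(l==k)[:,::-1],z)[:,:2]*1000).astype(np.float32))
near=np.hypot(P[...,0]-.44,P[...,1]+.06)<.2
print("tongue",rect((hsv[...,0]<22)&(hsv[...,1]>200)&(hsv[...,2]>170)&near,.008))
print("mat",rect(((hsv[...,2]<70)|(hsv[...,1]>200)&(hsv[...,2]>170))&near&(P[...,2]>.0018)&(P[...,2]<.01)&(P[...,0]<.53),.003))
```

```text
[ 13 166 240] [ 0.45924027 -0.10377985  0.0079555 ] [30 22 47] [ 0.40588881 -0.14519432  0.00426345]Traceback (most recent call last):
  File "<stdin>", line 8, in <module>
  File "<stdin>", line 5, in rect
    return _wrapfunc(a, 'argmax', axis=axis, out=out, **kwds)
    return bound(*args, **kwds)
ValueError: attempt to get argmax of an empty sequence
```

Run:
```python
from h import *
c,im,d=load("w9"); P=cloud(c,d); hsv=cv2.cvtColor(im,cv2.COLOR_RGB2HSV)
def rect(m,z):
    m=cv2.morphologyEx(m.astype(np.uint8),cv2.MORPH_OPEN,np.ones((3,3)));n,l,s,_=cv2.connectedComponentsWithStats(m);k=1+np.argmax(s[1:,4])
    return cv2.minAreaRect((onplane(c,np.argwhere(l==k)[:,::-1],z)[:,:2]*1000).astype(np.float32))
near=(np.hypot(P[...,0]-.44,P[...,1]+.06)<.2)&(P[...,0]<.52)
org=(hsv[...,0]<22)&(hsv[...,1]>145)&(hsv[...,2]>200)&near
print("tongue",rect(org,.008))
print("mat",rect(((hsv[...,2]<60)&(hsv[...,1]<90)|org)&near&(P[...,2]<.01),.003))
go((.448,-.0431,.09),-1.543+np.pi)
```

```text
tongue ((449.02667236328125, -70.94151306152344), (39.46242904663086, 104.10484313964844), 1.3400052785873413)
mat ((441.405029296875, -63.56483459472656), (198.9160919189453, 88.33905792236328), 87.36674499511719)
t23.6 [ 0.4829 -0.032   0.1913] yaw 3.037 q7 1.42 F [-0.4 -0.4 -0.2] op 0.649 gf 0.0
turn 1.438 shift [-0.0101 -0.0352  0.1013]
```

>>> play_rows --series '[0,0,0,0.12,0,0,0,0.12,0,0,0,0.12,0,0,0,0.12,0,0,0,0.12]' --fingers 0.2

```text
clock: 23.97
position: [0.4828, -0.0321, 0.191]
eef_rot: [[-0.758, 0.652, -0.001], [0.652, 0.758, -0.0], [0.0, -0.001, -1.0]]
ft_force: [0.6, -0.4, -0.4]
opening: 0.603
gripper_force: 0.0
```

>>> play_rows --series '[0,0,0,0.12,0,0,0,0.12,0,0,0,0.12,0,0,0,0.12,0,0,0,0.12]'

```text
clock: 24.38
position: [0.4829, -0.0321, 0.191]
eef_rot: [[-0.257, 0.966, -0.001], [0.966, 0.257, -0.001], [-0.0, -0.001, -1.0]]
ft_force: [-0.5, -0.7, 0.6]
opening: 0.601
gripper_force: 0.0
```

>>> play_rows --series '[0,0,0,0.12,0,0,0,0.12,-0.005,-0.0176,0.03,0,-0.005,-0.0176,0.03,0,0,0,0.03,0]'

```text
clock: 24.8
position: [0.4453, -0.0438, 0.1005]
eef_rot: [[-0.025, 1.0, -0.002], [1.0, 0.025, -0.001], [-0.001, -0.002, -1.0]]
ft_force: [0.8, 0.4, -1.2]
opening: 0.6
gripper_force: 0.0
```

>>> play_rows --series '[0,0,0,0,0,0,0,0]'

```text
clock: 24.97
position: [0.4476, -0.0431, 0.1011]
eef_rot: [[-0.025, 1.0, -0.002], [1.0, 0.025, 0.0], [0.0, -0.002, -1.0]]
ft_force: [1.2, -1.3, 1.2]
opening: 0.599
gripper_force: 0.0
```

Run:
```python
from h import *
go((.4483,-.0434,.012),-1.546+np.pi)
```

```text
t25.0 [ 0.4476 -0.0431  0.1011] yaw 1.596 q7 0.56 F [ 1.2 -1.3  1.2] op 0.599 gf 0.0
turn 0.001 shift [-0.0003  0.0007  0.0891]
```

>>> play_rows --series '[0,0,0.03,0,0,0,0.025,0,0,0,0.02,0,0,0,0.01,0,0,0,0.002,0]'

```text
clock: 25.38
position: [0.4483, -0.0428, 0.0144]
eef_rot: [[-0.026, 1.0, 0.0], [1.0, 0.026, 0.0], [0.0, 0.0, -1.0]]
ft_force: [0.3, -0.8, -0.0]
opening: 0.601
gripper_force: 0.0
```

>>> play_rows --series '[0,0,0,0,0,0,0,0]'

```text
clock: 25.55
position: [0.4485, -0.0429, 0.0159]
eef_rot: [[-0.026, 1.0, 0.002], [1.0, 0.026, -0.0], [-0.0, 0.002, -1.0]]
ft_force: [0.4, -1.0, 0.5]
opening: 0.597
gripper_force: 0.0
```

>>> play_rows --series '[0,0,0,0,0,0,0,0,0,0,0,0,0,0,0,0,0,0,0,0]' --fingers -1 --newtons 70

```text
clock: 25.97
position: [0.4481, -0.0429, 0.0155]
eef_rot: [[-0.026, 1.0, 0.001], [1.0, 0.026, -0.0], [-0.0, 0.001, -1.0]]
ft_force: [-0.2, 0.9, 16.8]
opening: 0.17
gripper_force: 69.1
```

>>> play_rows --series '[0,0,0,0,0,0,0,0,0,0,0,0,0,0,0,0,0,0,0,0]'

```text
clock: 26.38
position: [0.4481, -0.0429, 0.0155]
eef_rot: [[-0.026, 1.0, 0.001], [1.0, 0.026, -0.0], [-0.0, 0.001, -1.0]]
ft_force: [-0.3, 0.8, 17.1]
opening: 0.17
gripper_force: 69.1
```

>>> play_rows --series '[0,0,-0.02,0,0,0,-0.03,0,0,0,-0.02,0,0,0,0,0,0,0,0,0]'

```text
clock: 26.8
position: [0.4481, -0.0427, 0.0855]
eef_rot: [[-0.026, 1.0, 0.002], [1.0, 0.026, -0.0], [-0.0, 0.002, -1.0]]
ft_force: [0.6, -0.8, -1.0]
opening: 0.177
gripper_force: 68.6
```

>>> play_rows --series '[0,0,0,-0.12,0,0,0,-0.12,0,0,0,-0.12,0,0,0,-0.12,0,0,0,-0.12]'

```text
clock: 27.22
position: [0.4473, -0.0428, 0.0839]
eef_rot: [[-0.591, 0.807, -0.001], [0.807, 0.591, 0.0], [0.001, -0.001, -1.0]]
ft_force: [-0.4, 0.7, -1.6]
opening: 0.174
gripper_force: 68.5
```

>>> play_rows --series '[0,0,0,-0.12,0,0,0,-0.12,0,0,0,-0.12,0,0,0,-0.12,0,0,0,-0.12]'

```text
clock: 27.63
position: [0.4473, -0.0428, 0.0839]
eef_rot: [[-0.943, 0.333, -0.001], [0.333, 0.943, 0.001], [0.001, 0.0, -1.0]]
ft_force: [0.2, -0.3, -2.2]
opening: 0.175
gripper_force: 68.5
```

>>> play_rows --series '[0,0,0,-0.12,0,0,0,-0.12,0,0,0,0,0,0,0,0,0,0,0,0]'

```text
clock: 28.05
position: [0.4474, -0.0429, 0.0843]
eef_rot: [[-0.994, 0.109, -0.001], [0.109, 0.994, 0.0], [0.001, 0.0, -1.0]]
ft_force: [-0.5, -0.1, -1.9]
opening: 0.173
gripper_force: 68.5
```

Run:
```python
from h import *
go((*slot("top",-.148),.040),RY+np.pi)
```

```text
t28.1 [ 0.4474 -0.0429  0.0843] yaw 3.032 q7 1.35 F [-0.5 -0.1 -1.9] op 0.173 gf 68.5
turn -0.005 shift [-0.0238  0.0143  0.0443]
```

>>> play_rows --series '[-0.012,0.007,0,-0.005,-0.011,0.007,0,0,0,0,0.02,0,0,0,0.02,0,0,0,0.012,0]'

```text
clock: 28.47
position: [0.4715, -0.0311, 0.0311]
eef_rot: [[-0.995, 0.103, -0.001], [0.103, 0.995, -0.0], [0.001, -0.0, -1.0]]
ft_force: [-0.3, 0.7, -1.8]
opening: 0.172
gripper_force: 68.6
```

>>> play_rows --series '[0,0,0.005,0,0,0,0,0,0,0,0,0]'

```text
clock: 28.72
position: [0.4719, -0.0314, 0.028]
eef_rot: [[-0.995, 0.101, -0.0], [0.101, 0.995, -0.0], [0.0, -0.0, -1.0]]
ft_force: [0.6, -1.0, -1.1]
opening: 0.175
gripper_force: 68.6
```

Run:
```python
from h import *
s=st(); print(inslot("top",s["position"])); go((*slot("top",-.07),.0215),RY+np.pi)
c,im,d=snap("w10"); cv2.imwrite("pics/w10c.png",im[:,:,::-1])
```

```text
t28.7 [ 0.4719 -0.0314  0.028 ] yaw 3.040 q7 1.33 F [ 0.6 -1.  -1.1] op 0.175 gf 68.6
[-0.1486 -0.0003]
t28.7 [ 0.4719 -0.0314  0.028 ] yaw 3.040 q7 1.33 F [ 0.6 -1.  -1.1] op 0.175 gf 68.6
turn 0.003 shift [-0.0786  0.0003  0.0065]
```

View pics/w10.png

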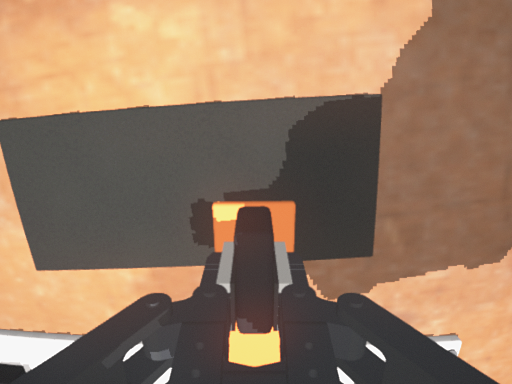

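>>> play_rows --series '[0,0,0.0065,0.003,0,0,0,0,-0.012,0,0,0,-0.012,0,0,0,-0.012,0,0,0]'

```text
clock: 29.18
position: [0.5081, -0.0351, 0.0215]
eef_rot: [[-0.995, 0.103, -0.0], [0.103, 0.995, -0.0], [0.0, -0.0, -1.0]]
ft_force: [-1.9, 0.0, -2.2]
opening: 0.172
gripper_force: 68.5
```

>>> play_rows --series '[-0.009,0,0,0,-0.009,0,0,0,-0.006,0,0,0,0,0,0,0]'

```text
clock: 29.52
position: [0.5324, -0.0376, 0.0213]
eef_rot: [[-0.995, 0.103, 0.001], [0.103, 0.995, -0.0], [-0.001, 0.0, -1.0]]
ft_force: [-0.7, -0.3, -1.4]
opening: 0.171
gripper_force: 68.5
```

Run:
```python
from h import *
s=st(); print(inslot("top",s["position"])); go((*slot("top",-.068),.0215),RY+np.pi)
```

```text
t29.5 [ 0.5324 -0.0376  0.0213] yaw 3.038 q7 1.35 F [-0.7 -0.3 -1.4] op 0.171 gf 68.5
[-0.0878 -0.0003]
t29.5 [ 0.5324 -0.0376  0.0213] yaw 3.038 q7 1.35 F [-0.7 -0.3 -1.4] op 0.171 gf 68.5
turn 0.001 shift [-0.0198  0.0003 -0.0002]
```

Moving smoothly. Now the final 20 mm, in small steps until the stop is felt.

>>> play_rows --series '[-0.005,0,0,0,-0.005,0,0,0,-0.004,0,0,0,-0.002,0,0,0]'

```text
clock: 29.85
position: [0.5479, -0.0392, 0.0212]
eef_rot: [[-0.995, 0.103, 0.0], [0.103, 0.995, -0.0], [-0.0, -0.0, -1.0]]
ft_force: [-0.9, 0.1, -0.8]
opening: 0.174
gripper_force: 68.6
```

>>> play_rows --series '[-0.002,0,0,0,-0.001,0,0,0,0,0,0,0]'

```text
clock: 30.1
position: [0.5506, -0.0395, 0.0212]
eef_rot: [[-0.995, 0.103, 0.0], [0.103, 0.995, -0.0], [-0.0, -0.0, -1.0]]
ft_force: [0.1, -0.1, -1.2]
opening: 0.176
gripper_force: 68.6
```

>>> play_rows --series '[-0.001,0,0,0,-0.001,0,0,0,0,0,0,0]'

```text
clock: 30.35
position: [0.5525, -0.0397, 0.0212]
eef_rot: [[-0.995, 0.103, 0.0], [0.103, 0.995, -0.0], [-0.0, -0.0, -1.0]]
ft_force: [0.8, -0.7, -1.2]
opening: 0.175
gripper_force: 68.6
```

Run:
```python
from h import *
s=st(); print(inslot("top",s["position"]))
```

```text
t30.4 [ 0.5525 -0.0397  0.0212] yaw 3.039 q7 1.36 F [ 0.8 -0.7 -1.2] op 0.175 gf 68.6
[-0.0676 -0.0003]
```

>>> play_rows --series '[-0.0015,0,0,0,-0.0015,0,0,0,0,0,0,0]'

```text
clock: 30.6
position: [0.5533, -0.0398, 0.0209]
eef_rot: [[-0.995, 0.102, -0.005], [0.102, 0.995, 0.0], [0.005, -0.001, -1.0]]
ft_force: [-13.7, 2.2, 7.0]
opening: 0.176
gripper_force: 69.8
```

>>> play_rows --series '[-0.001,0,0,0,-0.001,0,0,0,0,0,0,0]'

```text
clock: 30.85
position: [0.5533, -0.0398, 0.0207]
eef_rot: [[-0.995, 0.102, -0.009], [0.102, 0.995, 0.0], [0.009, -0.001, -1.0]]
ft_force: [-27.1, 3.7, 15.0]
opening: 0.173
gripper_force: 70.8
```

Run:
```python
from h import *
s=st(); print(inslot("top",s["position"]))
```

```text
t30.9 [ 0.5533 -0.0398  0.0207] yaw 3.039 q7 1.36 F [-27.1   3.7  15. ] op 0.173 gf 70.8
[-0.0668 -0.0003]
```

Stop felt at -0.067, as it should be. Back off and go to the low slot.

>>> play_rows --series '[0.006,0,0,0,0.02,0,0,0,0.03,0,0,0,0.03,0,-0.01,0,0,0.02,0,0]'

```text
clock: 31.27
position: [0.4686, -0.0144, 0.0323]
eef_rot: [[-0.994, 0.107, -0.005], [0.107, 0.994, -0.002], [0.005, -0.003, -1.0]]
ft_force: [1.1, -1.2, -0.9]
opening: 0.174
gripper_force: 68.7
```

>>> play_rows --series '[0,0.025,0,0,0,0.025,0,0,0,0.022,0,0,0,0,0,0,0,0,0,0]'

```text
clock: 31.68
position: [0.4815, 0.0611, 0.0313]
eef_rot: [[-0.995, 0.101, 0.001], [0.101, 0.995, 0.0], [-0.001, 0.0, -1.0]]
ft_force: [-0.5, -0.4, -0.8]
opening: 0.172
gripper_force: 68.6
```

Run:
```python
from h import *
s=st(); print(inslot("low",s["position"])); go((*slot("low",-.148),.0213),RY+np.pi)
```

```text
t31.7 [0.4815 0.0611 0.0313] yaw 3.041 q7 1.22 F [-0.5 -0.4 -0.8] op 0.172 gf 68.6
[-0.1487  0.0006]
t31.7 [0.4815 0.0611 0.0313] yaw 3.041 q7 1.22 F [-0.5 -0.4 -0.8] op 0.172 gf 68.6
turn 0.003 shift [-0.0007 -0.0006  0.01  ]
```

>>> play_rows --series '[0,-0.0006,0.01,0.003,0,0,0,0,-0.012,0,0,0,-0.012,0,0,0,-0.012,0,0,0]'

```text
clock: 32.1
position: [0.5172, 0.0546, 0.0208]
eef_rot: [[-0.994, 0.107, -0.001], [0.107, 0.994, -0.001], [0.001, -0.001, -1.0]]
ft_force: [-1.2, -0.1, -1.3]
opening: 0.172
gripper_force: 68.7
```

>>> play_rows --series '[-0.009,0,0,0,-0.009,0,0,0,-0.006,0,0,0,-0.005,0,0,0,0,0,0,0]'

```text
clock: 32.52
position: [0.5464, 0.0521, 0.0209]
eef_rot: [[-0.994, 0.107, 0.0], [0.107, 0.994, -0.0], [-0.0, -0.0, -1.0]]
ft_force: [-0.3, -0.3, -1.2]
opening: 0.177
gripper_force: 68.7
```

>>> play_rows --series '[-0.005,0,0,0,-0.004,0,0,0,-0.002,0,0,0,-0.002,0,0,0,0,0,0,0]'

```text
clock: 32.93
position: [0.5591, 0.0513, 0.0212]
eef_rot: [[-0.994, 0.106, 0.0], [0.106, 0.994, -0.0], [-0.0, -0.0, -1.0]]
ft_force: [0.2, -0.4, -1.7]
opening: 0.176
gripper_force: 68.7
```

Run:
```python
from h import *
s=st(); print(inslot("low",s["position"])); go((*slot("low",-.067),.0213),RY+np.pi)
```

```text
t32.9 [0.5591 0.0513 0.0212] yaw 3.036 q7 1.25 F [ 0.2 -0.4 -1.7] op 0.176 gf 68.7
[-0.0705 -0.0011]
t32.9 [0.5591 0.0513 0.0212] yaw 3.036 q7 1.25 F [ 0.2 -0.4 -1.7] op 0.176 gf 68.7
turn -0.001 shift [-0.0035  0.0011 -0.0001]
```

>>> play_rows --series '[-0.002,0,0,0,-0.0015,0,0,0,0,0,0,0]'

```text
clock: 33.18
position: [0.5625, 0.051, 0.0212]
eef_rot: [[-0.994, 0.106, 0.0], [0.106, 0.994, -0.0], [-0.0, -0.0, -1.0]]
ft_force: [-0.4, -0.5, -1.8]
opening: 0.166
gripper_force: 68.7
```

>>> play_rows --series '[-0.0015,0,0,0,-0.0015,0,0,0,0,0,0,0]'

```text
clock: 33.43
position: [0.563, 0.0509, 0.0209]
eef_rot: [[-0.994, 0.105, -0.005], [0.105, 0.994, -0.0], [0.005, -0.001, -1.0]]
ft_force: [-14.8, 2.4, 5.5]
opening: 0.17
gripper_force: 69.6
```

Run:
```python
from h import *
s=st(); print(inslot("low",s["position"]))
```

```text
t33.4 [0.563  0.0509 0.0209] yaw 3.036 q7 1.26 F [-14.8   2.4   5.5] op 0.170 gf 69.6
[-0.0666 -0.0011]
```

Home. Now back off and go to the mid slot (y -0.276).

>>> play_rows --series '[0.006,0,0,0,0.02,0,0,0,0.03,0,0,0,0.027,0,-0.015,0,0,-0.02,0,0]'

```text
clock: 33.85
position: [0.477, 0.0433, 0.0377]
eef_rot: [[-0.995, 0.1, -0.002], [0.1, 0.995, 0.002], [0.002, 0.002, -1.0]]
ft_force: [-0.8, 1.7, -1.2]
opening: 0.171
gripper_force: 68.7
```

>>> play_rows --series '[0,-0.03,0,0,0,-0.032,0,0,0,-0.032,0,0,0,-0.032,0,0,0,-0.032,0,0]'

```text
clock: 34.27
position: [0.4637, -0.1191, 0.0364]
eef_rot: [[-0.994, 0.105, 0.001], [0.105, 0.994, -0.0], [-0.001, -0.0, -1.0]]
ft_force: [0.6, 0.6, -1.3]
opening: 0.173
gripper_force: 68.7
```

>>> play_rows --series '[0,-0.032,0,0,0,-0.032,0,0,0,-0.02,0,0,0,-0.013,0,0,0,0,0,0]'

```text
clock: 34.68
position: [0.453, -0.2172, 0.0363]
eef_rot: [[-0.994, 0.11, 0.0], [0.11, 0.994, -0.002], [-0.001, -0.002, -1.0]]
ft_force: [0.6, -0.2, -1.0]
opening: 0.173
gripper_force: 68.7
```

>>> play_rows --series '[0,0,0,0,0,0,0,0]'

```text
clock: 34.85
position: [0.4539, -0.2131, 0.0363]
eef_rot: [[-0.995, 0.105, 0.0], [0.105, 0.995, 0.0], [-0.0, 0.0, -1.0]]
ft_force: [0.3, 0.3, -1.5]
opening: 0.175
gripper_force: 68.7
```

Run:
```python
from h import *
s=st(); print(inslot("mid",s["position"])); go((*slot("mid",-.148),.0213),RY+np.pi)
```

```text
t34.9 [ 0.4539 -0.2131  0.0363] yaw 3.037 q7 1.57 F [ 0.3  0.3 -1.5] op 0.175 gf 68.7
[-0.1476  0.0011]
t34.9 [ 0.4539 -0.2131  0.0363] yaw 3.037 q7 1.57 F [ 0.3  0.3 -1.5] op 0.175 gf 68.7
turn -0.001 shift [ 0.0004 -0.0011  0.015 ]
```

>>> play_rows --series '[0,-0.0011,0.015,0,0,0,0,0,-0.012,0,0,0,-0.012,0,0,0,-0.012,0,0,0]'

```text
clock: 35.27
position: [0.4899, -0.218, 0.0216]
eef_rot: [[-0.995, 0.104, -0.001], [0.104, 0.995, 0.0], [0.001, 0.0, -1.0]]
ft_force: [-0.6, 0.3, -1.9]
opening: 0.173
gripper_force: 68.7
```

>>> play_rows --series '[-0.009,0,0,0,-0.009,0,0,0,-0.006,0,0,0,-0.005,0,0,0,0,0,0,0]'

```text
clock: 35.68
position: [0.5189, -0.2215, 0.0214]
eef_rot: [[-0.994, 0.105, 0.0], [0.105, 0.994, 0.0], [-0.0, 0.0, -1.0]]
ft_force: [-0.1, 0.5, -0.9]
opening: 0.174
gripper_force: 68.7
```

>>> play_rows --series '[-0.004,0,0,0,-0.003,0,0,0,-0.002,0,0,0,0,0,0,0,0,0,0,0]'

```text
clock: 36.1
position: [0.5272, -0.223, 0.0212]
eef_rot: [[-0.994, 0.106, 0.0], [0.106, 0.994, -0.0], [-0.0, -0.0, -1.0]]
ft_force: [0.1, -0.1, -0.7]
opening: 0.176
gripper_force: 68.7
```

Run:
```python
from h import *
s=st(); print(inslot("mid",s["position"])); go((*slot("mid",-.067),.0213),RY+np.pi)
```

```text
t36.1 [ 0.5272 -0.223   0.0212] yaw 3.036 q7 1.58 F [ 0.1 -0.1 -0.7] op 0.176 gf 68.7
[-0.0737 -0.0012]
t36.1 [ 0.5272 -0.223   0.0212] yaw 3.036 q7 1.58 F [ 0.1 -0.1 -0.7] op 0.176 gf 68.7
turn -0.002 shift [-0.0067  0.0012 -0.0001]
```

>>> play_rows --series '[-0.003,0.0005,0,0,-0.002,0,0,0,-0.0015,0,0,0,0,0,0,0]'

```text
clock: 36.43
position: [0.5337, -0.2231, 0.0212]
eef_rot: [[-0.994, 0.106, -0.0], [0.106, 0.994, -0.0], [0.0, -0.0, -1.0]]
ft_force: [-1.0, 0.1, -1.6]
opening: 0.173
gripper_force: 68.9
```

>>> play_rows --series '[-0.0015,0,0,0,-0.0015,0,0,0,0,0,0,0]'

```text
clock: 36.68
position: [0.5339, -0.2232, 0.0208]
eef_rot: [[-0.994, 0.106, -0.007], [0.106, 0.994, 0.001], [0.007, 0.0, -1.0]]
ft_force: [-16.5, 2.4, 4.8]
opening: 0.171
gripper_force: 69.5
```

Run:
```python
from h import *
s=st(); print(inslot("mid",s["position"]))
```

```text
t36.7 [ 0.5339 -0.2232  0.0208] yaw 3.036 q7 1.58 F [-16.5   2.4   4.8] op 0.171 gf 69.5
[-0.067  -0.0007]
```

>>> play_rows --series '[0.006,0,0,0,0.02,0,0,0,0.03,0,0,0,0.02,0,-0.02,0,0,0,-0.04,0]'

```text
clock: 37.1
position: [0.4563, -0.2147, 0.0791]
eef_rot: [[-0.994, 0.106, -0.008], [0.106, 0.994, 0.002], [0.008, 0.001, -1.0]]
ft_force: [-0.2, 0.2, -1.3]
opening: 0.172
gripper_force: 68.7
```

>>> play_rows --series '[0,0,-0.04,0,0,0,-0.04,0,0,0,-0.04,0,0,0,-0.03,0,0,0,0,0]'

```text
clock: 37.52
position: [0.4628, -0.2161, 0.2367]
eef_rot: [[-0.994, 0.106, 0.008], [0.106, 0.994, -0.003], [-0.008, -0.002, -1.0]]
ft_force: [0.0, 1.0, -0.7]
opening: 0.176
gripper_force: 68.8
```

Run:
```python
from h import *
snap("w11"); snap("top1","top"); go((.4481,-.0429,.085),-1.546+np.pi); go((.4481,-.0429,.085))
```

```text
t37.6 [ 0.4614 -0.2156  0.232 ] yaw 3.036 q7 1.66 F [ 0.1  1.1 -2.1] op 0.169 gf 68.8
turn 1.440 shift [ 0.173 -0.009  0.147]
t37.6 [ 0.4614 -0.2156  0.232 ] yaw 3.036 q7 1.66 F [ 0.1  1.1 -2.1] op 0.169 gf 68.8
turn 0.000 shift [0.0315 0.1704 0.147 ]
```

View pics/w11.png

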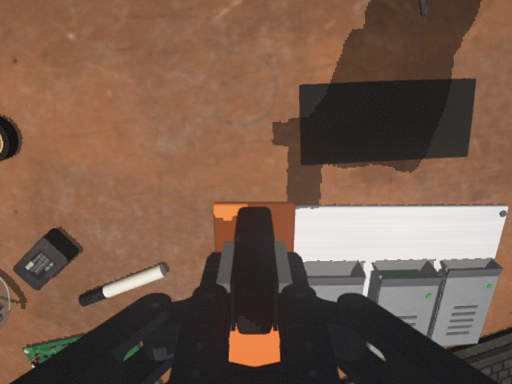

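The low and top modules are inside their mouths, and the mid one is hidden behind the gripper, so I'll check it later. Now the pusher goes back to the mat.

>>> play_rows --series '[0,0,0,0.12,0,0,0,0.12,0,0,0,0.12,0,0,0,0.12,0,0,0,0.12]'

```text
clock: 38.03
position: [0.4607, -0.2153, 0.2299]
eef_rot: [[-0.757, 0.653, -0.002], [0.653, 0.757, 0.0], [0.002, -0.001, -1.0]]
ft_force: [0.7, 0.0, -1.7]
opening: 0.175
gripper_force: 68.7
```

>>> play_rows --series '[0,0,0,0.12,0,0,0,0.12,0,0,0,0.12,0,0,0,0.12,0,0,0,0.12]'

```text
clock: 38.45
position: [0.4607, -0.2154, 0.2299]
eef_rot: [[-0.256, 0.967, -0.002], [0.967, 0.256, -0.0], [0.0, -0.002, -1.0]]
ft_force: [-0.7, 0.6, -1.1]
opening: 0.171
gripper_force: 68.7
```

>>> play_rows --series '[0,0,0,0.12,0,0,0,0.12,0.03,-0.002,0.02,0,0.03,-0.002,0.02,0,0.03,-0.002,0.02,0]'

```text
clock: 38.87
position: [0.4519, -0.1247, 0.1696]
eef_rot: [[-0.024, 1.0, -0.001], [1.0, 0.024, -0.001], [-0.001, -0.001, -1.0]]
ft_force: [2.3, 0.7, -2.3]
opening: 0.176
gripper_force: 68.8
```

>>> play_rows --series '[0.03,-0.002,0.025,0,0.03,-0.001,0.025,0,0.023,0,0.02,0,0,0,0,0,0,0,0,0]'

```text
clock: 39.28
position: [0.4468, -0.0421, 0.0998]
eef_rot: [[-0.027, 1.0, -0.003], [1.0, 0.027, -0.001], [-0.001, -0.003, -1.0]]
ft_force: [-0.3, 0.2, -1.1]
opening: 0.169
gripper_force: 68.7
```

Run:
```python
from h import *
go((.4481,-.0429,.0155),-1.546+np.pi); snap("w12")
```

```text
t39.3 [ 0.4468 -0.0421  0.0998] yaw 1.598 q7 0.36 F [-0.3  0.2 -1.1] op 0.169 gf 68.7
turn 0.002 shift [-0.0008  0.0013  0.0843]
```

View pics/w12.png

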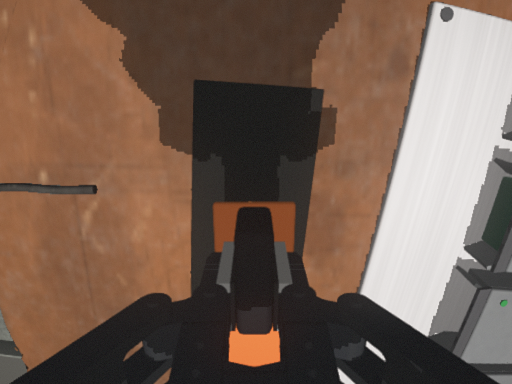

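The pusher hangs above the mat, in line with it. Lower and release.

>>> play_rows --series '[0,0.001,0.025,0,0,0,0.025,0,0,0,0.02,0,0,0,0.008,0,0,0,0,0]'

```text
clock: 39.75
position: [0.4482, -0.0437, 0.0224]
eef_rot: [[-0.024, 1.0, -0.002], [1.0, 0.024, -0.0], [-0.0, -0.002, -1.0]]
ft_force: [0.4, 0.2, -1.6]
opening: 0.171
gripper_force: 68.8
```

>>> play_rows --series '[0,0,0,0,0,0,0,0]'

```text
clock: 39.92
position: [0.4492, -0.0431, 0.0243]
eef_rot: [[-0.025, 1.0, 0.001], [1.0, 0.025, -0.0], [-0.0, 0.001, -1.0]]
ft_force: [-0.0, 0.2, -1.3]
opening: 0.175
gripper_force: 68.8
```

Run:
```python
from h import *
go((.4481,-.0429,.016),-1.546+np.pi)
```

```text
t39.9 [ 0.4492 -0.0431  0.0243] yaw 1.595 q7 0.39 F [-0.   0.2 -1.3] op 0.175 gf 68.8
turn -0.000 shift [ 0.0002 -0.0011  0.0083]
```

>>> play_rows --series '[0,0,0.004,0,0,0,0.0035,0,0,0,0,0,0,0,0,0]'

```text
clock: 40.25
position: [0.4488, -0.0427, 0.0158]
eef_rot: [[-0.025, 1.0, -0.0], [1.0, 0.025, -0.0], [-0.0, -0.0, -1.0]]
ft_force: [-0.8, -0.4, -1.4]
opening: 0.171
gripper_force: 68.9
```

>>> play_rows --series '[0,0,0,0,0,0,0,0,0,0,0,0,0,0,0,0]' --fingers 0.2

```text
clock: 40.58
position: [0.4488, -0.0427, 0.0158]
eef_rot: [[-0.025, 1.0, -0.0], [1.0, 0.025, -0.0], [-0.0, -0.0, -1.0]]
ft_force: [-0.1, -0.9, -0.1]
opening: 0.598
gripper_force: 0.0
```

>>> play_rows --series '[0,0,-0.01,0,0,0,-0.02,0,0,0,-0.035,0,0,0,-0.035,0,0,0,-0.035,0]'

```text
clock: 41.0
position: [0.4482, -0.0427, 0.153]
eef_rot: [[-0.025, 1.0, -0.0], [1.0, 0.025, 0.0], [0.0, -0.0, -1.0]]
ft_force: [-0.1, 0.1, 0.5]
opening: 0.599
gripper_force: 0.0
```

>>> play_rows --series '[0,0,-0.035,-0.1,0,0,-0.035,-0.12,0,0,-0.035,-0.12,0,0,-0.035,-0.12,0,0,0,-0.12]'

```text
clock: 41.42
position: [0.4497, -0.0431, 0.2968]
eef_rot: [[-0.573, 0.819, 0.008], [0.819, 0.573, -0.001], [-0.005, 0.006, -1.0]]
ft_force: [0.5, -0.4, -0.1]
opening: 0.598
gripper_force: 0.0
```

>>> play_rows --series '[0,0,0,-0.12,0,0,0,-0.12,0,0,0,-0.12,0,0,0,-0.12,0,0,0,-0.12]'

```text
clock: 41.83
position: [0.4483, -0.0428, 0.2915]
eef_rot: [[-0.936, 0.352, 0.0], [0.352, 0.936, -0.001], [-0.0, -0.0, -1.0]]
ft_force: [-0.2, -0.4, -0.1]
opening: 0.597
gripper_force: 0.0
```

>>> play_rows --series '[0,0,0,-0.12,0,0,0,-0.12,0,-0.03,0,0,0,-0.03,0,0,0,0,0,0]'

```text
clock: 42.25
position: [0.4398, -0.1072, 0.2913]
eef_rot: [[-0.991, 0.131, -0.001], [0.131, 0.991, -0.003], [0.0, -0.003, -1.0]]
ft_force: [-0.7, 0.2, 0.3]
opening: 0.603
gripper_force: 0.0
```

Run:
```python
from h import *
st(); snap("w13")
```

```text
t42.2 [ 0.4398 -0.1072  0.2913] yaw 3.010 q7 1.52 F [-0.7  0.2  0.3] op 0.603 gf 0.0
```

View pics/w13.png

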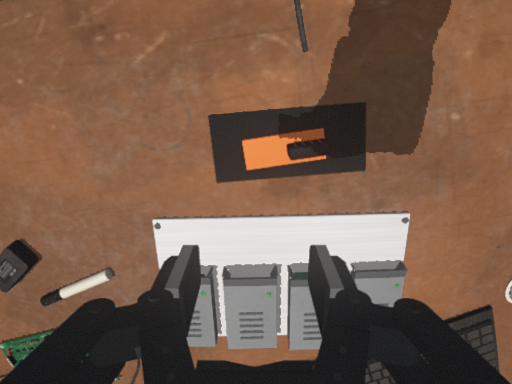

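The pusher lies on the mat at (284,149), and nothing protrudes from the slots. Before handing in: a numeric check of the pusher height, plus a search for any blue slab in reach.

Run:
```python
from h import *
c,im,d=load("w13"); P=cloud(c,d)
h=(P[...,2]>.033)&(P[...,2]<.05)&(np.hypot(P[...,0]-.448,P[...,1]+.043)<.06); print("handle top",np.median(P[h],0),h.sum())
c,im,d=snap("top2","top"); P=cloud(c,d); hsv=cv2.cvtColor(im,cv2.COLOR_RGB2HSV)
b=((hsv[...,0]>95)&(hsv[...,0]<128)&(hsv[...,1]>90)&(hsv[...,2]>60)).astype(np.uint8)
n,l,s,ce=cv2.connectedComponentsWithStats(b)
for k in range(1,n):
    if s[k,4]>40: print("blue",ce[k].round(),s[k,4],P[int(ce[k][1]),int(ce[k][0])].round(3))
```

```text
handle top [ 0.44636131 -0.0442078   0.04119405] 594
blue [ 70. 167.] 51 [0.664 0.61  0.002]
blue [ 38. 212.] 102 [0.492 0.716 0.019]
blue [417. 236.] 63 [ 0.378 -0.662  0.048]
blue [423. 251.] 136 [ 0.325 -0.68   0.039]
blue [ 62. 255.] 83 [0.337 0.627 0.016]
blue [ 66. 261.] 77 [0.311 0.612 0.015]
```

No blue module present, and the pusher is flat (handle top at 41 mm). Handing in.

```bash
python3 -c "
from bench import *
print(close_job())"
```

```text
the job is handed in; nothing more can be done
None
```

All three modules present (14, 19 and 29 mm; no blue 24 mm one was on the bench) are pushed home against their stops with the pusher, the pusher is flat on its mat, and the job is handed in.

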